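# Park the sample caddy in its bay

## Robot

A 6-joint arm with a two-finger parallel gripper is mounted at the origin on a cart in front of the work surface, level with it; the furniture and walls round the work are solid. World frame = base frame: x ahead of the robot, y to its left, z up, the work surface at z = 0. Lengths are in m, angles in degrees, forces in N, time in s.
With the tool pointing down it reaches from about 0.4 to 0.825 m from the base axis. Payload 7 kg.
Tool frame: the origin (TCP) lies midway between the tips of the shut fingers; the grasp point (between the pads) lies 19 mm behind it; z points along the fingers, y is the line along which they close (so a half turn about z gives the same grasp; the last joint's range is limited). The gripper opens to 88 mm and grips with 3 to 60 N. Pads are 19 mm wide; open, the fingers measure 130 mm over their backs; the gripper's body (78 mm by 193 mm) begins 47 mm behind the grasp point.
Start: joints at [-57.519, 20.546, 0.682, 0, -70.136, -16.507], TCP at [0.186, -0.649, 0.227] pointing down, gripper open.
Joint ranges: [-176.03, 176.03], [-82.01, 121.73], [-58.28, 71.71], [-173.87, 95.51], [-174.79, -0.11], [-173.66, 173.66]. Speed limits (degrees/s): [136.94, 136.94, 172.46, 180, 180, 180].

## Interface

Orientations are given as [roll, pitch, yaw] about the fixed x, y, z axes, in that order (R = Rz(yaw) Ry(pitch) Rx(roll)).
In Python, from plant import ctrl gives the robot as it stands.
- The arm moves only by the tool step_arm, never from a script. Its argument "rows" is a list of rows, each a list of 3 entries, a list of its own where there are three numbers: the closure, from 0 (fully open) to 1 (shut), then the shift along the world's x, y, z in mm, then the turn, a rotation vector about the world's x, y, z in rad. A call has exactly 5 rows; each row is the pose to reach, as a shift and turn from the pose commanded when the call began; what a row does not reach only later rows make up. A row lasts 1/12 s, in which the tool goes at most 41.7 mm and 7.16 degrees, less where a joint would pass 70% of its speed; a pose out of reach is approached as far as the arm can. A call with a gripper value outside its range is refused whole. The fingers move at their own pace and stop on an object; the grip force is fixed at half the most. Time passes only in rows, so rows that repeat a pose let the fingers close, or fill a call up. It gives the time, the measured TCP pose, the force, the opening and the grip force at its end, in the units of the state.
- ctrl.get_obs(): the state, without advancing time (a new reading comes with each control period).
- ctrl.snapshot(name): name is "scene" or "side" or "wrist"; returns the picture (480x640x3 uint8, red, green, blue); there is no depth.
- ctrl.camera_model(name): a dict with "intrinsics" (3x3 intrinsics, pixels), "R" (3x3) and "t" (3): a world point X has camera coordinates R X + t. Camera axes: x right, y down, z forward; pixel columns grow to the right and rows downward; lengths in m; the calibration is good to about 2 mm. A picture is of the moment at which its call begins: read the wrist's pose just before it. camera_model takes no time and is no camera call; for the wrist camera it gives the pose at the moment of the call.
- ctrl.close_job(): hands the job in; it is judged then, once.
The state is a dict: "clock": time; "joint_pos": joint angles; "qvel": joint speeds; "tau": joint torques, N m; "tool_pos": TCP position; "orientation": TCP orientation; "force": force on the tool from outside, world axes, zero at the start; "moment": the same for the moment, N m; "opening": finger opening in m; "gripper_force": force on a finger pad.
Only numpy, scipy, OpenCV 4.12 (cv2) and the standard library are available. Lean on these libraries where they do the work, as an engineer would, in place of code of your own. Each camera call takes 0.05 s, during which the arm holds its last target. There are 200 camera calls.

## Task

Roll the small blue caddy forward by its rear grip bar until its two front swivel castors trail straight, then steer it nose first into the yellow-marked bay between the aluminium guides, wheels on the table and the jar still standing in it. Feel for the black buffer at the end and press the caddy steadily home against it for about a second with about 8 N (never more than 18 N on guides or buffer), then let go and leave it parked there. Leave the other things on the table alone.

Things in the scene. Friction and masses are not known exactly. Their poses are not given: they have to be found in the camera images.
- caddy: blue wheeled tray, 170 x 110 mm, 0.7 to 1.3 kg. Origin on the table under the tray's middle; x = forward (nose), y left. Tray underside z 36, floor z 40, rim z 56 mm. Two fixed (non-swivelling) rear wheels, 28 mm diameter, at x -60, y +-40; swivel castor pivots at x +60, y +-37 mm. Rolls forward with 1 to 2 N, only skids sideways, so it steers by yawing about its rear axle
- grip_bar (a point): middle of the caddy's rear grip bar: a level 13 mm thick rubber sleeve 60 mm long on a steel hoop 94 mm wide, along the caddy's y, at caddy x -106, z 88 mm; free from above, in front and behind (fingers may reach 25 mm below its middle). Axes as the caddy's
- nose (a point): middle of the front face of the caddy's rubber nose bumper, at x +91, z 46 mm of the caddy; same axes
- castor_left (a joint): left front castor's swivel (rad) about the vertical: 0 = wheel trails straight behind its pivot, positive = counterclockwise from above; turns all round. Wheel 28 mm diameter, axle 12 mm from the pivot. Turned crosswise it swings out past the tray's side; rolled forward 60 to 80 mm it swings to 0 by itself
- castor_right (a joint): the same for the right front castor
- axle_left (a point): middle of the left castor's wheel; it lies at caddy x +48 mm when the castor trails straight (pivot at +60), further forward when it does not. The castor counts as trailing straight within about 20 degrees
- axle_right (a point): the same for the right castor's wheel
- bay: parking bay fixed to the table, marked in yellow. Origin on the table at the middle of its mouth; x = the way in, y left. Two aluminium guides, 44 mm high, flared from 146 mm apart at x 0 to 118 mm apart from x 40 to x 165 mm (4 mm room on either side of the caddy)
- end_stop: grey bracket at the closed end of the bay with a black hard buffer (28 mm diameter, centre 46 mm above the table). Origin on the table at bay x 200, y 0 mm, axes as the bay's. The buffer's face is 0 to 24 mm before this origin (x 0 to -24), screwed out by an unknown amount: feel for it. The parked caddy's origin ends 85 to 109 mm inside the bay's mouth
- jar: gold-lidded glass jar, 62 mm diameter, 66 mm high, 0.14 kg, standing loose in the caddy's tray. Origin at the centre of its underside, z up
- sight_glass: sight glass (glass tube between flanges), 64 mm diameter, 80 mm high, stands behind the work; leave alone
- jar_black: black-lidded jar, 54 mm diameter, 48 mm high, stands behind the work; leave alone
- spool_piece: steel spool, 51 mm diameter, 90 mm high, stands behind the work; leave alone
Things that resemble listed ones, but are neither listed nor needed, are in the scene too. Of the things that look like the caddy, the larger one is meant.

How it is judged (in metres and radians):
On the way, in this order (a step that is already met when the one before it is completed fails the run):
1. the caddy has rolled at least 60 mm and both castors trail straight (within about 20 degrees) before it is deep in the bay (distance of caddy from where it was at the start of the episode above 0.06 m and x of caddy in the frame of bay below 0.05 m and x of each of axle_left, axle_right in the frame of caddy below 0.0488 m), for 0.1 s.
2. the nose is well between the guides, castors still trailing (x of caddy in the frame of bay above 0.06 m and y of caddy in the frame of bay between -0.008 and 0.008 m and x of each of axle_left, axle_right in the frame of caddy below 0.0488 m), for 0.1 s.
3. the caddy, straight in the bay, is pressed against the buffer with more than 5 N for 0.4 s (contact force between caddy and end_stop above 5 N and x of caddy in the frame of bay between 0.082 and 0.114 m and y of caddy in the frame of bay between -0.006 and 0.006 m and angle between the x axis of caddy and the x axis of bay, either way round below 0.06 rad and x of nose in the frame of bay above 0.17 m), for 0.4 s.
At the end, for the whole second after the job is handed in: the caddy stands on its wheels at rest in the bay, its origin 82 to 114 mm inside the mouth, within 6 mm of the bay's middle line and 3.4 degrees of its direction, castors trailing within about 20 degrees, the jar upright in the tray, and nothing touching the caddy (x of caddy in the frame of bay between 0.082 and 0.114 m and y of caddy in the frame of bay between -0.006 and 0.006 m and angle between the x axis of caddy and the x axis of bay, either way round below 0.06 rad and x of nose in the frame of bay above 0.17 m and x of each of axle_left, axle_right in the frame of caddy below 0.0488 m and angle between jar's own z axis and vertical below 0.1 rad and z of jar in the frame of caddy above 0.03 m and horizontal distance between jar and caddy below 0.07 m and height (world z) of caddy below 0.006 m and angle between caddy's own z axis and vertical below 0.05 rad and linear speed of caddy below 0.01 m/s and contact force between the fingers and caddy below 0.1 N).
It fails at once if the caddy presses on the guides or the buffer with more than 18 N (contact force between caddy and bay above 18 N).
It fails at once if the caddy is lifted off the table (by more than 10 mm) or tipped (by more than 11 degrees) (height (world z) of caddy above 0.01 m or angle between caddy's own z axis and vertical above 0.2 rad).
It fails at once if the jar in the caddy tips over (by more than 23 degrees) (angle between jar's own z axis and vertical above 0.4 rad).
It fails at once if another thing on the table is moved by more than 20 mm (distance of any of sight_glass, jar_black, spool_piece from where it was at the start of the episode above 0.02 m).
It also fails if it takes over 67 s, if anything falls off the work surface, if the arm or the gripper's body presses on something with over 40 N, if the wrist force passes 120 N, or if a joint passes its speed limit or range.

## Working session

There is one attempt and no reset: what is moved stays moved. The work goes in short steps, Python scripts to look and compute and a tool call to move; the robot and the scene stay as the last step left them, time stands still between calls to the robot, and variables do not carry over. Pictures are saved under pics/ and viewed, at most 10 in all, crops included, and the job is handed in when it is done.

Besides the shell and the picture viewer there is one more tool, called after "Request:" by a JSON object that holds its "name" and its "arguments", one argument or row to a line. step_arm: Moves the arm, as the interface text tells. Its arguments: {"type":"object","properties":{"rows":{"type":"array"}},"required":["rows"]}

```bash
mkdir -p pics
cat > h.py <<'E'
import numpy as np, cv2
from plant import ctrl
def snap(n,f):
    m=ctrl.camera_model(n); im=np.ascontiguousarray(ctrl.snapshot(n)[:,:,::-1]); cv2.imwrite('pics/'+f+'.png',im); np.savez('pics/'+f+'.npz',K=m['intrinsics'],R=m['R'],t=m['t']); return im
def load(f):
    d=np.load('pics/'+f+'.npz'); return cv2.imread('pics/'+f+'.png'),d['K'],d['R'],d['t']
def ray(f,uv,z):
    _,K,R,t=load(f); uv=np.atleast_2d(uv).astype(float)
    d=(R.T@np.linalg.inv(K)@np.c_[uv,np.ones(len(uv))].T).T; c=-R.T@t
    return c+d*((z-c[2])/d[:,2])[:,None]
def proj(f,X):
    _,K,R,t=load(f); p=(K@(R@np.atleast_2d(X).T+np.reshape(t,(3,1)))).T; return p[:,:2]/p[:,2:]
E
python3 - <<'E'
from h import *
a=snap('scene','s0');b=snap('side','d0')
cv2.imwrite('pics/both.png',np.vstack([cv2.resize(a,(400,300)),cv2.resize(b,(400,300))]))
o=ctrl.get_obs();print(o['clock'],o['tool_pos'],o['orientation'],o['force'],o['opening'])
for n in('s0','d0'):
  _,K,R,t=load(n);print(-R.T@t)
E
```

```text
0.1 [ 0.18562167 -0.64850332  0.22570788] [ 1.79913158e+02 -6.87486722e-03 -1.64033737e+02] [ 0.48265056 -0.29689441 -0.52155812] 0.0880115117564224
[0.06951712 0.4514544  0.80919545]
[0.34070064 0.59341806 0.84127424]
```

View pics/s0.png

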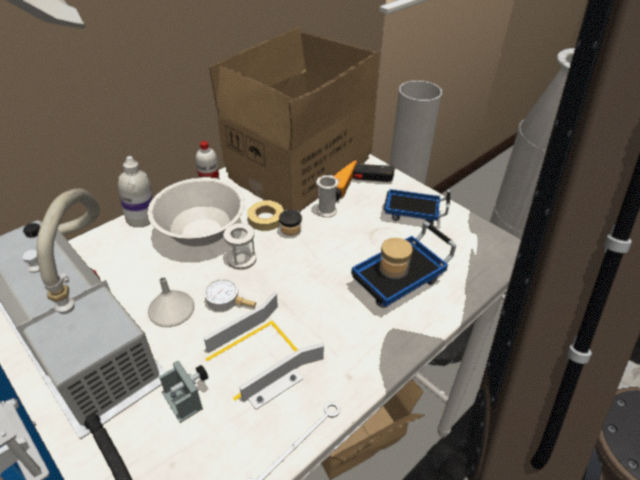

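View pics/d0.png

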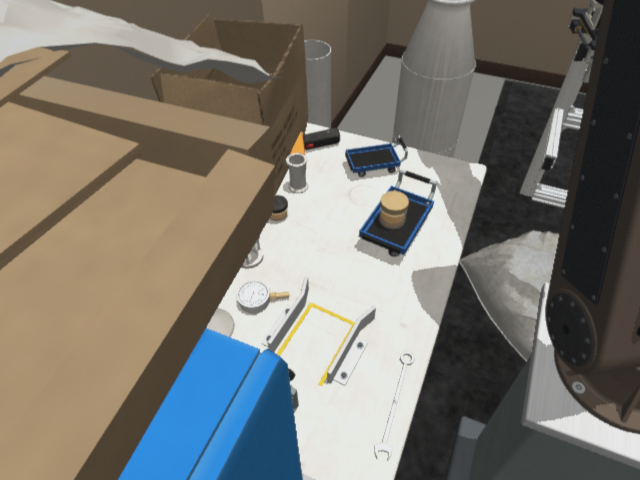

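Scene picture: the blue caddy with gold-lidded jar is at about (400,268) with grip bar at (437,240). The other candidate is the smaller empty blue caddy at (413,207). The first is larger and holds the jar, so it is the one meant. The bay mouth is around (300,325) and the end stop at (185,390). I'll enlarge both areas to confirm.

Run:
```python
from h import *
a,_,_,_=load('s0');b,_,_,_=load('d0')
c1=cv2.resize(a[180:320,340:470],(520,560),interpolation=cv2.INTER_CUBIC)
cv2.imwrite('pics/c1.png',c1)
c2=cv2.resize(a[285:425,155:335],(720,560),interpolation=cv2.INTER_CUBIC)
cv2.imwrite('pics/c2.png',c2)
```

```text
(no output)
```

View pics/c1.png

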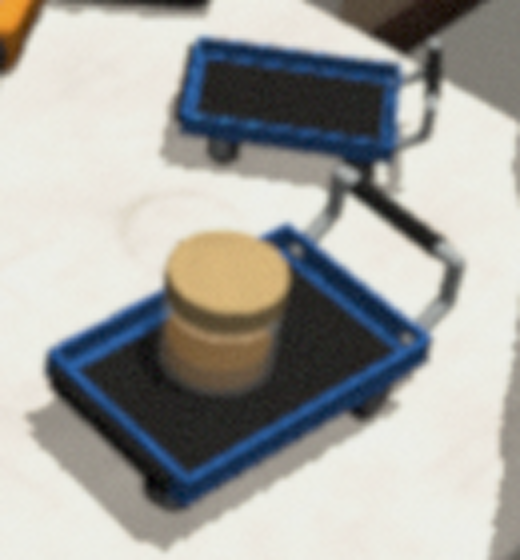

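View pics/c2.png

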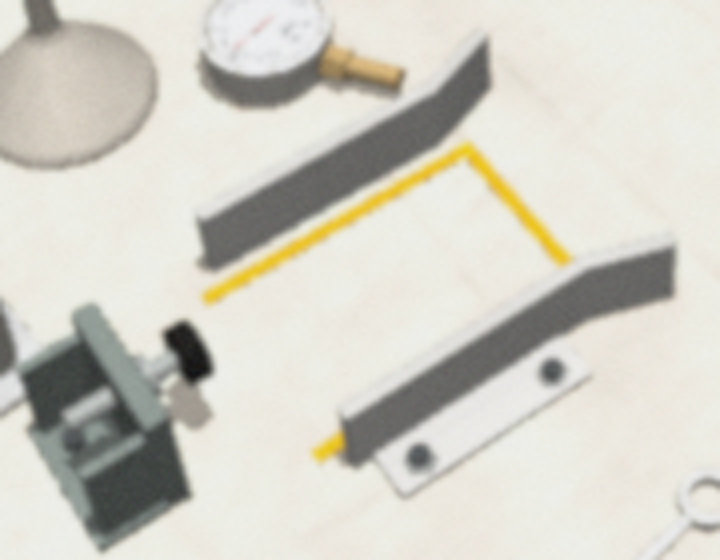

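The crops confirm that the larger caddy holds the jar, with its nose toward the lower left. Its rim corners in the crop are (52,362), (180,495), (427,340) and (287,230), and the sleeve runs from (355,180) to (440,245). Guide top corners in the bay crop are (485,38), (435,95), (200,217) and (672,240), (588,268), (343,410).

Run:
```python
from h import *
np.set_printoptions(precision=4,suppress=True)
f=lambda o,L:np.array(L)/4.+o-0.4
A=ray('s0',f((340,180),[(52,362),(180,495),(427,340),(287,230)]),.054)
print('rim',A); print([np.linalg.norm(A[i]-A[(i+1)%4]) for i in range(4)],A.mean(0))
fw=(A[0]+A[1]-A[2]-A[3]); print('yaw',np.degrees(np.arctan2(fw[1],fw[0])))
G=ray('s0',f((340,180),[(355,180),(440,245)]),.088);print('bar',G,G.mean(0),np.linalg.norm(G[0]-G[1]))
B=ray('s0',f((155,285),[(485,38),(435,95),(200,217),(672,240),(588,268),(343,410)]),.044);print('guides',B)
for i,j in((1,2),(4,5)):
  d=B[j]-B[i];print(np.degrees(np.arctan2(d[1],d[0])),np.linalg.norm(d))
print('gap mouth',np.linalg.norm(B[0]-B[3]),np.linalg.norm(B[1]-B[4]),np.linalg.norm(B[2]-B[5]))
print('mouth mid',(B[0]+B[3])/2,'throat',(B[1]+B[4])/2,'end',(B[2]+B[5])/2)
print('buf',ray('s0',f((155,285),[(203,355)]),.046))
Y=ray('s0',f((155,285),[(470,150),(208,298),(320,455)]),0.);print('yellow',Y)
# side view yellow
b=load('d0')[0]
Y=ray('d0',[(312,305),(354,321),(323,383),(307,283),(375,310)],[0,0,0,.044,.044]) if 0 else None
print(ray('d0',[(312,305),(354,321),(323,383)],0.),ray('d0',[(307,281),(374,309)],.044))
```

```text
rim [[ 0.5426 -0.0953  0.054 ]
 [ 0.4399 -0.0777  0.054 ]
 [ 0.4228 -0.2499  0.054 ]
 [ 0.5254 -0.2615  0.054 ]]
[np.float64(0.10421286029655506), np.float64(0.17307889125650963), np.float64(0.10332431560122418), np.float64(0.16711050854149007)] [ 0.4827 -0.1711  0.054 ]
yaw 84.20409198192927
bar [[ 0.5057 -0.2873  0.088 ]
 [ 0.444  -0.2793  0.088 ]] [ 0.4749 -0.2833  0.088 ] 0.062155648561802744
guides [[0.6054 0.0559 0.044 ]
 [0.5938 0.0964 0.044 ]
 [0.61   0.219  0.044 ]
 [0.4562 0.07   0.044 ]
 [0.4706 0.1078 0.044 ]
 [0.4871 0.2302 0.044 ]]
82.47494602856986 0.12366362891283852
82.30641391770698 0.12349757715285886
gap mouth 0.14984649117534346 0.12371549634452435 0.12335922003181968
mouth mid [0.5308 0.0629 0.044 ] throat [0.5322 0.1021 0.044 ] end [0.5485 0.2246 0.044 ]
buf [[0.5476 0.2588 0.046 ]]
yellow [[0.5849 0.085  0.    ]
 [0.6002 0.2285 0.    ]
 [0.5002 0.2379 0.    ]]
[[0.5854 0.0884 0.    ]
 [0.4919 0.0911 0.    ]
 [0.4987 0.2365 0.    ]] [[0.6055 0.0653 0.044 ]
 [0.4575 0.0772 0.044 ]]
```

Request:
{"name": "step_arm", "arguments": {
  "rows": [
    [0.3, [25, 31, 5], [0, 0, -0.06]],
    [0.5, [55, 70, 10], [0, 0, -0.14]],
    [0.5, [80, 101, 15], [0, 0, -0.22]],
    [0.5, [105, 133, 20], [0, 0, -0.3]],
    [0.5, [130, 165, 24], [0, 0, -0.384]]
  ]
}}

```text
clock: 0.52
tool_pos: [0.3135, -0.4859, 0.25]
orientation: [180.0, -0.0, 173.7]
force: [1.2, -1.3, 0.1]
opening: 0.0599
gripper_force: 0.0
```

Request:
{"name": "step_arm", "arguments": {
  "rows": [
    [0.5, [25, 31, 0], [0, 0, 0]],
    [0.5, [50, 63, 0], [0, 0, 0]],
    [0.5, [75, 95, 0], [0, 0, 0]],
    [0.5, [100, 127, 0], [0, 0, 0]],
    [0.5, [125, 159, 0], [0, 0, 0]]
  ]
}}

```text
clock: 0.93
tool_pos: [0.4385, -0.3266, 0.25]
orientation: [180.0, -0.0, 174.0]
force: [0.4, -0.3, 0.1]
opening: 0.0441
gripper_force: 0.0
```

Request:
{"name": "step_arm", "arguments": {
  "rows": [
    [0.5, [15, 20, 0], [0, 0, 0]],
    [0.5, [30, 36, 0], [0, 0, 0]],
    [0.5, [34, 42, 0], [0, 0, 0]],
    [0.5, [34, 42, 0], [0, 0, 0]],
    [0.5, [34, 42, 0], [0, 0, 0]]
  ]
}}

```text
clock: 1.35
tool_pos: [0.4716, -0.2864, 0.2498]
orientation: [180.0, -0.0, 174.0]
force: [0.2, 0.2, -0.3]
opening: 0.0438
gripper_force: 0.0
```

Run:
```python
from h import *
o=ctrl.get_obs();print(o['clock'],o['tool_pos'],o['orientation'],o['force'],o['opening'],o['joint_pos'])
snap('wrist','w0');print(ray('w0',[(320,240)],0.))
```

```text
1.35 [ 0.47163444 -0.28644542  0.24978201] [ 1.79994536e+02 -4.45019294e-02  1.74022244e+02] [ 0.15249748  0.21782592 -0.30451287] 0.04379430384068549 [-1.09336903e+01  8.12673097e+00 -1.29250380e+01 -1.71238377e-03
 -6.89930385e+01 -8.50434531e+01]
[[ 0.52559507 -0.29194587  0.        ]]
```

View pics/w0.png

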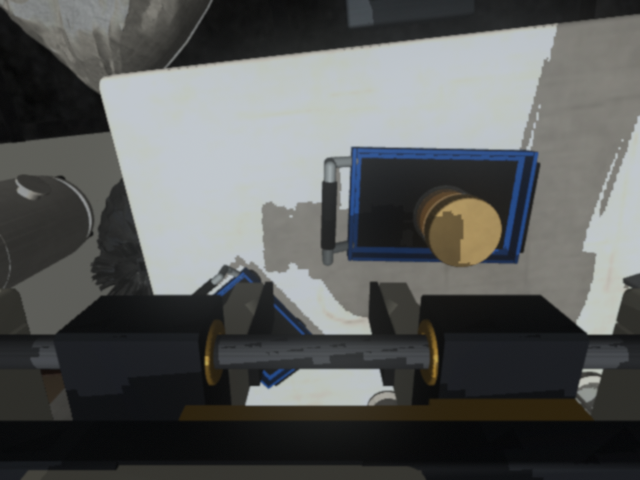

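The wrist view shows the grip sleeve vertical at u≈329, v 183–248. The tray rim corners are (352,148), (536,153), (519,263) and (348,261), and the jar lid is at (465,231).

Run:
```python
from h import *
np.set_printoptions(precision=4,suppress=True)
G=ray('w0',[(329,183),(329,248)],.088);print('bar',G,G.mean(0),np.linalg.norm(G[0]-G[1]))
hoop=ray('w0',[(327,160),(327,263)],.088);print('hoop',hoop.mean(0),np.linalg.norm(hoop[0]-hoop[1]))
im=load('w0')[0];h=cv2.cvtColor(im,cv2.COLOR_BGR2HSV)
m=cv2.inRange(h,(100,120,40),(125,255,255));m[275:]=0
c=np.vstack([x for x in cv2.findContours(m,0,2)[0] if cv2.contourArea(x)>20 and x[:,0,0].min()>335])[:,0]
r=cv2.minAreaRect(ray('w0',c,.056)[:,:2].astype(np.float32)*1000);print(r)
A=ray('w0',[(352,148),(536,153),(519,263),(348,261)],.056);print(A)
for i,j in((0,1),(3,2)):
  d=A[j]-A[i];print(np.degrees(np.arctan2(d[1],d[0])))
print('jar',ray('w0',[(465,231)],.106))
```

```text
bar [[ 0.4462 -0.2758  0.088 ]
 [ 0.5047 -0.2815  0.088 ]] [ 0.4754 -0.2786  0.088 ] 0.058776855133841226
hoop [ 0.4728 -0.2801  0.088 ] 0.09262647147255179
((486.4484558105469, -173.43521118164062), (170.94190979003906, 109.10831451416016), 82.97300720214844)
[[ 0.4221 -0.2516  0.056 ]
 [ 0.4441 -0.0845  0.056 ]
 [ 0.5519 -0.0943  0.056 ]
 [ 0.5319 -0.2644  0.056 ]]
82.50769470526124
83.29098679147215
jar [[ 0.4951 -0.1666  0.106 ]]
```

Request:
{"name": "step_arm", "arguments": {
  "rows": [
    [0.5, [1, 3, -30], [0, 0, -0.018]],
    [0.5, [1, 4, -60], [0, 0, -0.018]],
    [0.5, [2, 5, -90], [0, 0, -0.018]],
    [0.5, [2, 6, -110], [0, 0, -0.018]],
    [0.5, [2, 6, -120], [0, 0, -0.018]]
  ]
}}

```text
clock: 1.82
tool_pos: [0.4714, -0.281, 0.1272]
orientation: [180.0, -0.2, 172.8]
force: [0.0, -0.8, -0.2]
opening: 0.0439
gripper_force: 0.0
```

Run:
```python
from h import *
o=ctrl.get_obs();print(o['clock'],o['tool_pos'],o['orientation'],o['force'],o['opening'])
```

```text
1.8167 [ 0.47142405 -0.28098924  0.12722845] [179.95365598  -0.2378127  172.82166524] [ 0.00938429 -0.83499877 -0.15071209] 0.043920659640106635
```

Request:
{"name": "step_arm", "arguments": {
  "rows": [
    [0.5, [2, 2, -20], [0, 0, 0]],
    [0.5, [2, 2, -40], [0, 0, 0]],
    [0.5, [2, 2, -52], [0, 0, 0]],
    [0.5, [2, 2, -58], [0, 0, 0]],
    [0.5, [2, 2, -58], [0, 0, 0]]
  ]
}}

```text
clock: 2.23
tool_pos: [0.4751, -0.2792, 0.0714]
orientation: [180.0, -0.1, 172.9]
force: [-1.2, -0.2, -0.0]
opening: 0.0437
gripper_force: 0.0
```

Request:
{"name": "step_arm", "arguments": {
  "rows": [
    [0.6, [0, 0, 0], [0, 0, 0]],
    [0.7, [0, 0, 0], [0, 0, 0]],
    [0.75, [0, 0, 0], [0, 0, 0]],
    [0.8, [0, 0, 0], [0, 0, 0]],
    [0.85, [0, 0, 0], [0, 0, 0]]
  ]
}}

```text
clock: 2.65
tool_pos: [0.4762, -0.2786, 0.0727]
orientation: [-180.0, 0.1, 172.9]
force: [-0.2, -0.3, -0.0]
opening: 0.0165
gripper_force: 0.0
```

Request:
{"name": "step_arm", "arguments": {
  "rows": [
    [0.9, [0, 0, 0], [0, 0, 0]],
    [0.95, [0, 0, 0], [0, 0, 0]],
    [1, [0, 0, 0], [0, 0, 0]],
    [1, [0, 0, 0], [0, 0, 0]],
    [1, [0, 0, 0], [0, 0, 0]]
  ]
}}

```text
clock: 3.07
tool_pos: [0.4763, -0.2787, 0.0725]
orientation: [-180.0, 0.0, 173.0]
force: [-0.9, -1.1, 5.9]
opening: 0.012
gripper_force: 30.0
```

Run:
```python
from h import *
o=ctrl.get_obs();print(o['clock'],o['tool_pos'],o['orientation'],o['force'],o['moment'],o['opening'],o['gripper_force'])
snap('wrist','w1')
```

```text
3.0667 [ 0.47625427 -0.27874938  0.07249809] [-1.79980396e+02  4.16646244e-02  1.72955365e+02] [-0.89779306 -1.09066765  5.88423167] [-0.32746435  0.09112712  0.00184853] 0.012038968559924002 30.000798404216766
```

View pics/w1.png

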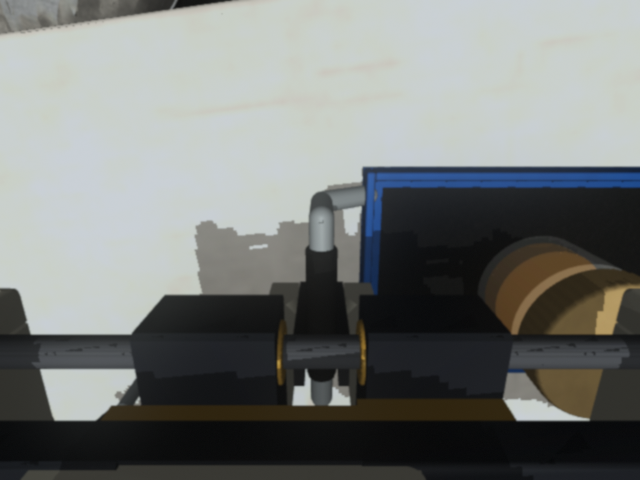

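Request:
{"name": "step_arm", "arguments": {
  "rows": [
    [1, [0.2, 2, 0.5], [0, 0, 0]],
    [1, [0.8, 6, 1], [0, 0, 0]],
    [1, [1.6, 13, 1], [0, 0, 0]],
    [1, [2.4, 20, 1], [0, 0, 0]],
    [1, [3.3, 27, 1], [0, 0, 0]]
  ]
}}

```text
clock: 3.53
tool_pos: [0.4791, -0.2507, 0.0729]
orientation: [180.0, -0.0, 172.9]
force: [0.4, -2.0, -1.2]
opening: 0.0116
gripper_force: 30.0
```

Request:
{"name": "step_arm", "arguments": {
  "rows": [
    [1, [0.9, 7, 0], [0, 0, 0]],
    [1, [1.7, 14, 0], [0, 0, 0]],
    [1, [2.6, 21, 0], [0, 0, 0]],
    [1, [3.4, 28, 0], [0, 0, 0]],
    [1, [4.3, 35, 0], [0, 0, 0]]
  ]
}}

```text
clock: 3.95
tool_pos: [0.4831, -0.2157, 0.0729]
orientation: [180.0, -0.0, 172.9]
force: [-0.3, -1.3, -1.4]
opening: 0.0119
gripper_force: 30.0
```

Request:
{"name": "step_arm", "arguments": {
  "rows": [
    [1, [0.7, 6, 0], [0, 0, 0]],
    [1, [1.3, 11, 0], [0, 0, 0]],
    [1, [1.8, 15, 0], [0, 0, 0]],
    [1, [2.0, 17, 0], [0, 0, 0]],
    [1, [2.0, 17, 0], [0, 0, 0]]
  ]
}}

```text
clock: 4.37
tool_pos: [0.4853, -0.1989, 0.0729]
orientation: [180.0, -0.0, 172.9]
force: [-0.8, 1.3, -2.4]
opening: 0.0116
gripper_force: 30.0
```

Run:
```python
from h import *
o=ctrl.get_obs();print(o['clock'],o['tool_pos'],o['orientation'],o['force'],o['moment'],o['opening'],o['gripper_force'])
a=snap('wrist','w2');b=snap('scene','s2')
c=cv2.resize(b[200:420,155:455],(800,587),interpolation=cv2.INTER_CUBIC);cv2.imwrite('pics/c3.png',c)
```

```text
4.3667 [ 0.48526354 -0.19889052  0.07285292] [ 1.79971696e+02 -3.10063261e-02  1.72946678e+02] [-0.7842876   1.31578163 -2.3789541 ] [0.49797099 0.19396186 0.09872362] 0.011638271709190412 30.022709369659424
```

View pics/w2.png

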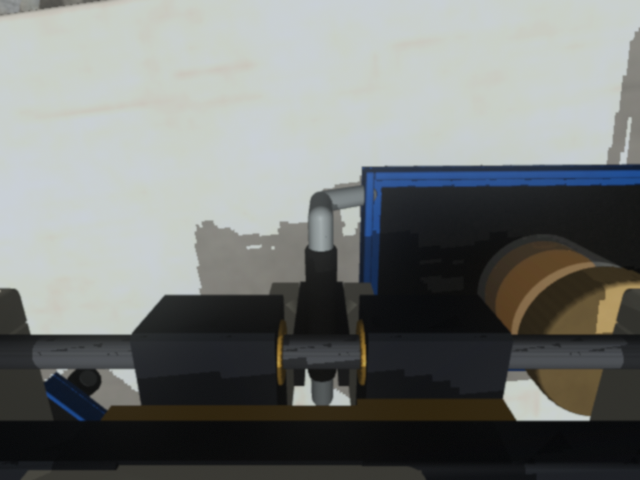

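View pics/c3.png

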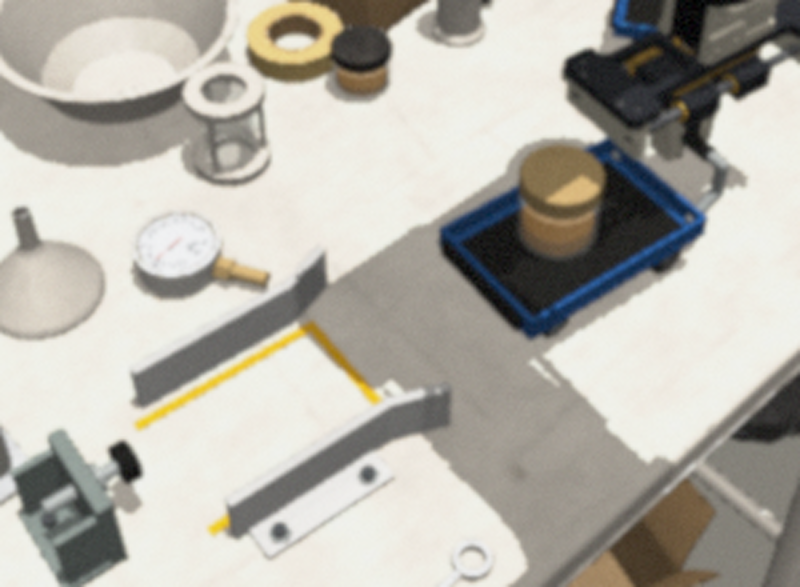

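Castors tucked under, and the caddy has rolled 80 mm without slip. In the crop the rim corners are (443,232), (528,326), (703,220) and (612,145). The guides are unchanged, and the path is clear. Measuring caddy against bay.

Run:
```python
from h import *
np.set_printoptions(precision=4,suppress=True)
# wrist left rim edge by blue mask
for n in('w1','w2'):
  im=load(n)[0];m=cv2.inRange(cv2.cvtColor(im,cv2.COLOR_BGR2HSV),(100,120,40),(125,255,255))
  us=np.arange(390,635,5);vs=[np.argmax(m[:,u]>0) for u in us]
  P=ray(n,np.c_[us,vs],.056);p=np.polyfit(P[:,1],P[:,0],1);print(n,'left edge x=',p,'yaw',90-np.degrees(np.arctan(p[0])),P[0],P[-1])
f=lambda L:(np.array(L)+.5)*.375-.5+(155,200)
A=ray('s2',f([(443,232),(528,326),(703,220),(612,145)]),.055);c=A.mean(0)
print(A,c,[np.linalg.norm(A[i]-A[(i+1)%4]) for i in range(4)])
for i,j in((3,0),(2,1)):
  d=A[j]-A[i];print(np.degrees(np.arctan2(d[1],d[0])))
# top-face outlines of guides: fit lines through white top edge of guides in s2
B=ray('s2',f([(325,252),(296,290),(134,373),(448,389),(392,408),(228,503)]),.044);print(B)
for i,j in((1,2),(4,5)):
  d=B[j]-B[i];print(np.degrees(np.arctan2(d[1],d[0])))
im=load('s0')[0];y=cv2.inRange(cv2.cvtColor(im,cv2.COLOR_BGR2HSV),(20,140,120),(32,255,255));y[:310]=0;y[:,:200]=0
v,u=np.nonzero(y);Y=ray('s0',np.c_[u,v],0.);
s=Y[Y[:,0]>.583];s=s[(s[:,1]>.09)&(s[:,0]<.61)];p=np.polyfit(s[:,1],s[:,0],1);print('yellow side',90-np.degrees(np.arctan(p[0])),len(s),np.polyval(p,[.09,.22]))
e=Y[(Y[:,0]<.52)&(Y[:,1]>.2)];print('yellow right end',e.mean(0),len(e))
```

```text
w1 left edge x= [0.1051 0.4494] yaw 83.99841652774339 [ 0.4237 -0.2391  0.056 ] [ 0.4354 -0.1291  0.056 ]
w2 left edge x= [0.0977 0.4485] yaw 84.42233096814746 [ 0.4327 -0.1592  0.056 ] [ 0.4431 -0.049   0.056 ]
[[ 0.5528 -0.016   0.055 ]
 [ 0.4497 -0.      0.055 ]
 [ 0.4304 -0.1676  0.055 ]
 [ 0.5297 -0.1771  0.055 ]] [ 0.4906 -0.0902  0.055 ] [np.float64(0.10437546657768693), np.float64(0.16872083590824904), np.float64(0.09968075322332406), np.float64(0.16282310729565833)]
81.82269908464887
83.45295379899973
[[0.6043 0.055  0.044 ]
 [0.5906 0.0933 0.044 ]
 [0.6082 0.2194 0.044 ]
 [0.4546 0.0713 0.044 ]
 [0.4687 0.1092 0.044 ]
 [0.4854 0.2317 0.044 ]]
82.03596549495283
82.23745013302019
yellow side 84.42574535754892 168 [0.5868 0.5995]
yellow right end [0.5001 0.2323 0.    ] 22
```

Request:
{"name": "step_arm", "arguments": {
  "rows": [
    [0.9, [0, 0, 0], [0, 0, 0]],
    [0.8, [0, 0, 0], [0, 0, 0]],
    [0.7, [0, 0, 0], [0, 0, 0]],
    [0.6, [0, 0, 0], [0, 0, 0]],
    [0.55, [0, 0, 0], [0, 0, 0]]
  ]
}}

```text
clock: 4.88
tool_pos: [0.4859, -0.1998, 0.0734]
orientation: [-180.0, 0.1, 172.9]
force: [0.2, 0.9, 0.5]
opening: 0.0322
gripper_force: 0.0
```

Request:
{"name": "step_arm", "arguments": {
  "rows": [
    [0.55, [0, 0, 10], [0, 0, 0]],
    [0.55, [0, 0, 40], [0, 0, 0]],
    [0.55, [0, 0, 80], [0, 0, 0]],
    [0.55, [0, 0, 120], [0, 0, 0]],
    [0.55, [0, 0, 150], [0, 0, 0]]
  ]
}}

```text
clock: 5.3
tool_pos: [0.4861, -0.2, 0.2276]
orientation: [-180.0, 0.2, 173.0]
force: [1.0, -0.0, 0.3]
opening: 0.0392
gripper_force: 0.0
```

Request:
{"name": "step_arm", "arguments": {
  "rows": [
    [0.55, [15, 35, 20], [0, 0, 0]],
    [0.55, [30, 75, 30], [0, 0, 0]],
    [0.55, [45, 115, 30], [0, 0, 0]],
    [0.55, [60, 155, 30], [0, 0, 0]],
    [0.55, [70, 185, 30], [0, 0, 0]]
  ]
}}

```text
clock: 5.72
tool_pos: [0.5562, -0.0125, 0.2548]
orientation: [179.9, 0.1, 172.9]
force: [0.3, -0.5, -1.0]
opening: 0.0393
gripper_force: 0.0
```

Request:
{"name": "step_arm", "arguments": {
  "rows": [
    [0.55, [5, 15, 0], [0, 0, 0]],
    [0.55, [5, 15, 0], [0, 0, 0]],
    [0.55, [5, 15, 0], [0, 0, 0]],
    [0.55, [5, 15, 0], [0, 0, 0]],
    [0.55, [5, 15, 0], [0, 0, 0]]
  ]
}}

```text
clock: 6.13
tool_pos: [0.5602, -0.0005, 0.2535]
orientation: [180.0, 0.0, 172.9]
force: [-0.8, 0.3, 0.6]
opening: 0.0394
gripper_force: 0.0
```

Run:
```python
from h import *
o=ctrl.get_obs();print(o['clock'],o['tool_pos'],o['orientation'],o['joint_pos'])
snap('wrist','w3')
```

```text
6.1333 [ 5.60195906e-01 -4.67508251e-04  2.53489007e-01] [1.79999002e+02 1.57665560e-02 1.72885628e+02] [ 1.99786531e+01  8.77617438e+00 -1.16567263e+01  6.71574697e-03
 -6.95526087e+01 -1.17095371e+02]
```

View pics/w3.png

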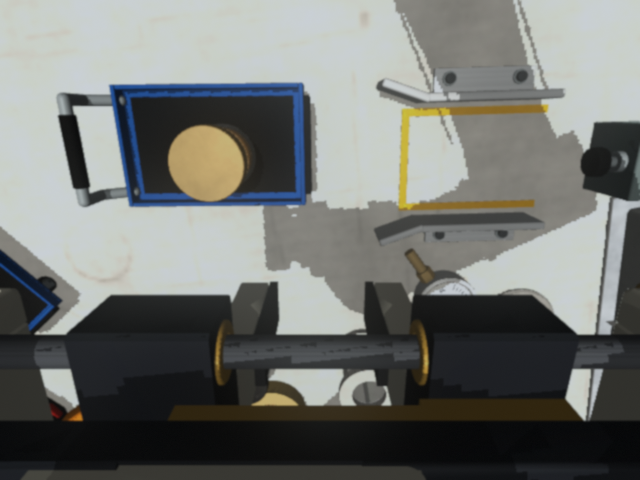

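The overview shows the caddy, with rim corners (110,86), (303,83), (306,205) and (130,206). The yellow U has corners (403,110) and (403,206), with arms running to (546,109) and (533,204). The guide inner edges lie outside it. Fitting lines.

Run:
```python
from h import *
np.set_printoptions(precision=4,suppress=True)
im=load('w3')[0];h=cv2.cvtColor(im,cv2.COLOR_BGR2HSV)
y=cv2.inRange(h,(20,120,80),(32,255,255))
def line(m,r,z,nm):
  u0,u1,v0,v1=r;v,u=np.nonzero(m[v0:v1,u0:u1]);P=ray('w3',np.c_[u+u0,v+v0],z)
  p=np.polyfit(P[:,1],P[:,0],1);q=P[:,0]-np.polyval(p,P[:,1]);print(nm,'ang',90-np.degrees(np.arctan(p[0])),'x@',np.polyval(p,[.08,.2]),q.std(),len(P),P[:,1].min(),P[:,1].max());return p
a=line(y,(418,560,95,120),0.,'yelL');b=line(y,(418,560,198,215),0.,'yelR')
print('mid x at y=.08,.2',(np.polyval(a,[.08,.2])+np.polyval(b,[.08,.2]))/2)
v,u=np.nonzero(y[118:198,395:415]);print('mouth bar',ray('w3',np.c_[u+395,v+118],0.).mean(0))
g=ray('w3',[(380,82),(424,102),(563,92),(376,240),(424,219),(542,222)],.044);print(g)
m=cv2.inRange(h,(100,120,40),(125,255,255));m[270:]=0;m[215:,:]=0
k=[x for x in cv2.findContours(m,0,2)[0] if cv2.contourArea(x)>50];c=np.vstack(k)[:,0]
r=cv2.minAreaRect(ray('w3',c,.056)[:,:2].astype(np.float32)*1000);print(r)
A=ray('w3',[(110,86),(303,83),(306,205),(130,206)],.056);print(A,A.mean(0))
for i,j in((0,1),(3,2)):
  d=A[j]-A[i];print(np.degrees(np.arctan2(d[1],d[0])))
G=ray('w3',[(67,116),(80,188)],.088);print('bar',G.mean(0),np.linalg.norm(G[0]-G[1]))
print('buf',ray('w3',[(583,161)],.046))
```

```text
yelL ang 84.46719708648476 x@ [0.486  0.4976] 0.0021372379412249658 966 0.1107324224112432 0.24335789545582318
yelR ang 84.5577339401416 x@ [0.5871 0.5985] 0.00215272845731713 748 0.10604568318615493 0.23356435850847312
mid x at y=.08,.2 [0.5365 0.5481]
mouth bar [ 0.5341  0.0934 -0.    ]
[[0.4579 0.0673 0.044 ]
 [0.48   0.1061 0.044 ]
 [0.487  0.2323 0.044 ]
 [0.6079 0.0516 0.044 ]
 [0.5917 0.1014 0.044 ]
 [0.6096 0.2196 0.044 ]]
((495.0992431640625, -92.58383178710938), (169.9675750732422, 108.397216796875), 83.34559631347656)
[[ 0.4326 -0.17    0.056 ]
 [ 0.4511 -0.0016  0.056 ]
 [ 0.5599 -0.0138  0.056 ]
 [ 0.5398 -0.1823  0.056 ]] [ 0.4958 -0.0919  0.056 ]
83.73493245834935
83.22079501548647
bar [ 0.484  -0.1994  0.088 ] 0.05944861962640587
buf [[0.5522 0.2543 0.046 ]]
```

Run:
```python
from h import *
np.set_printoptions(precision=4,suppress=True,linewidth=200)
im=load('w3')[0];h=cv2.cvtColor(im,cv2.COLOR_BGR2HSV);g=cv2.cvtColor(im,cv2.COLOR_BGR2GRAY)
y=cv2.inRange(h,(18,100,60),(34,255,255))
for nm,(u0,u1,v0,v1) in dict(L=(420,540,95,125),R=(420,528,190,220),M=(395,416,120,196)).items():
  s=y[v0:v1,u0:u1]
  if nm=='M': q=[(np.nonzero(s[i])[0].mean()+u0,i+v0) for i in range(s.shape[0]) if s[i].any()]
  else: q=[(j+u0,np.nonzero(s[:,j])[0].mean()+v0) for j in range(s.shape[1]) if s[:,j].any()]
  P=ray('w3',q,0.)[:,:2].astype(np.float32)
  l=cv2.fitLine(P,cv2.DIST_HUBER,0,.001,.001).ravel();l=l*np.sign(l[1]) if nm!='M' else l
  d=l[:2];print(nm,'ang',np.degrees(np.arctan2(d[1],d[0])),'pt',l[2:],'px',q[0],q[-1])
for u in(440,500,530): print(u,'L',g[60:116,u],'\n R',g[196:246,u])
```

```text
L ang 84.47293 pt [0.4952 0.1741] px (420, np.float64(111.5)) (539, np.float64(108.5))
R ang 84.537285 pt [0.5955 0.1677] px (420, np.float64(206.0)) (527, np.float64(203.0))
M ang -5.5448403 pt [0.5343 0.0933] px (np.float64(405.0), 120) (np.float64(402.0), 195)
440 L [124 124 124 125 125 124 122 116 121 132 137 137 135 137 137 138 139 137 134 134 136 137 136 136 141 159 171 175 182 194 201 197 181 178 190 197 199 200 199 186 156 118 114 127 132 132 130 133 149
 156 143 127 123 126 137 145] 
 R [157 138 130 129 128 123 113 107 108 109 109 109 110 116 122 124 123 114  91  71  65  65  65  65  66  65  65  66  76  96 113 120 120 119 114  98  73  57  53  53  52  53  62  89 110 117 122 126 127
 127]
500 L [127 127 127 126 126 126 126 127 128 128 126 126 126 128 128 127 126 126 128 127 127 126 125 124 123 124 126 127 126 120 108 106 113 117 119 119 118 113 102  86  96 116 125 127 125 119 111 107 106
 105 106 106 107 113 121 126] 
 R [124 124 123 122 117 109 105 104 103 103 105 112 120 124 124 119  98  74  65  64  64  64  64  64  64  64  69  87 106 115 116 116 114 102  75  54  50  52  52  53  63  83 103 116 124 126 128 129 129
 129]
530 L [201 201 201 200 191 162 140 137 136 130 125 124 125 125 126 124 125 126 126 124 123 123 122 122 122 125 125 125 119 109 108 115 120 121 121 119 116 105  91  99 118 127 128 128 122 113 109 108 108
 107 108 109 112 120 123 124] 
 R [124 125 122 113 106 105 105 104 104 105 109 117 120 122 122 122 121 121 116  99  77  66  65  64  65  68  85 104 115 118 119 116 112 113 123 130 131 130 129 128 129 129 130 132 148 180 198 203 203
 203]
```

Run:
```python
from h import *
np.set_printoptions(precision=4,suppress=True)
c=np.array([.5378,.0927]);t=np.radians(84.5);U=np.array([np.cos(t),np.sin(t)]);N=np.array([-U[1],U[0]])
b=lambda P:np.c_[(P[:,:2]-c)@U,(P[:,:2]-c)@N]*1000
print('L base',b(ray('w3',[(500,99.3),(530,98.3)],0.)),'L top',b(ray('w3',[(500,89.5),(530,88.7)],.044)))
print('R top in',b(ray('w3',[(440,214),(500,212.3),(530,215)],.044)),'R base out',b(ray('w3',[(500,229.5),(440,231.5)],0.)))
print('mouth tips',b(ray('w3',[(380,82),(376,240)],.044)))
print('rim ctr',b(np.array([[.4958,-.0919],[.4951,-.0926],[.4853,-.1989],[.484,-.1994]])))
_,K,R,tt=load('w3');print(-R.T@tt)
```

```text
L base [[ 96.9725  60.1259]
 [127.6338  60.2388]] L top [[ 76.3516  67.6737]
 [103.5692  67.5972]]
R top in [[ 29.5883 -48.0315]
 [ 89.6066 -47.9634]
 [120.071  -51.6188]] R base out [[113.0463 -80.1017]
 [ 44.9303 -80.5632]]
mouth tips [[-32.9782  77.0747]
 [-34.1845 -73.7626]]
rim ctr [[-187.7757   24.1135]
 [-188.5395   24.7432]
 [-295.2894   24.3097]
 [-295.9117   25.5558]]
[0.4779 0.0106 0.4129]
```

Run:
```python
from h import *
np.set_printoptions(precision=4,suppress=True)
c=np.array([.5378,.0927]);t=np.radians(84.5);U=np.array([np.cos(t),np.sin(t)]);N=np.array([-U[1],U[0]])
b=lambda P:np.c_[(P[:,:2]-c)@U,(P[:,:2]-c)@N]*1000
print('L base',b(ray('w3',[(440,102),(500,99.),(530,98.)],0.)),'L top',b(ray('w3',[(440,100.7),(500,98.5),(530,97.5)],.044)))
print('R base',b(ray('w3',[(440,214),(500,212),(527,211)],0.)),'R top',b(ray('w3',[(440,224.),(500,222.5),(525,222)],.044)))
print('tips',b(ray('w3',[(377,86),(384,244)],.044)))
```

```text
L base [[ 35.5711  59.2184]
 [ 96.9391  60.4173]
 [127.5935  60.53  ]] L top [[ 22.3851  59.5501]
 [ 77.2398  59.9248]
 [104.6174  60.0252]]
R base [[ 43.5487 -59.9294]
 [110.6854 -59.5051]
 [140.8164 -59.1986]] R top [[ 30.2892 -58.5002]
 [ 90.8292 -58.6293]
 [116.0334 -58.8149]]
tips [[-35.6355  73.7677]
 [-25.8862 -78.3397]]
```

Run:
```python
from h import *
np.set_printoptions(precision=4,suppress=True)
print('hoop',ray('w0',[(248,268),(228,272),(205,288)],.07)[:, :2], 'rim',ray('w0',[(248,268),(310,332),(270,385)],.045)[:,:2])
p=lambda L:np.array(L)/4.+(340,180)-.4
print('s0 rim',ray('s0',p([(200,42),(185,122),(385,155),(400,65)]),.045)[:,:2],'hoop',ray('s0',p([(435,50),(430,115)]),.07)[:,:2])
# plan: bay frame origin x0: b_x=-30
t=np.radians(84.5);U=np.array([np.cos(t),np.sin(t)]);N=np.array([-U[1],U[0]]);c=np.array([.5378,.0927])
for L in(110,140):
  ra0=np.array([-248.,25.5])
  for k in np.linspace(0,1,6):
    x=-248-L*k; y=25.5*(1-3*k*k+2*k**3); sl=25.5*6*k*(1-k)/L
    th=np.arctan(sl); g=np.array([x,y])-46*np.array([np.cos(th),np.sin(th)])
    print(L,k,np.degrees(th),(c+(g[0]*U+g[1]*N)/1000))
```

```text
hoop [[ 0.5234 -0.3615]
 [ 0.5255 -0.3814]
 [ 0.5399 -0.4069]] rim [[ 0.5333 -0.3677]
 [ 0.6153 -0.3124]
 [ 0.6798 -0.366 ]]
s0 rim [[ 0.676  -0.3629]
 [ 0.6311 -0.2984]
 [ 0.5337 -0.3616]
 [ 0.5793 -0.4358]] hoop [[ 0.5575 -0.4338]
 [ 0.5228 -0.3822]]
110 0.0 0.0 [ 0.4842 -0.1975]
110 0.2 12.546454826330633 [ 0.4948 -0.2195]
110 0.4 18.459946979936632 [ 0.5037 -0.2412]
110 0.6000000000000001 18.459946979936632 [ 0.5091 -0.2638]
110 0.8 12.54645482633063 [ 0.5086 -0.2872]
110 1.0 0.0 [ 0.4991 -0.3094]
140 0.0 0.0 [ 0.4842 -0.1975]
140 0.2 9.918303423101746 [ 0.4921 -0.2257]
140 0.4 14.696817099033428 [ 0.4996 -0.2537]
140 0.6000000000000001 14.696817099033428 [ 0.5044 -0.2823]
140 0.8 9.918303423101744 [ 0.5042 -0.3113]
140 1.0 0.0 [ 0.4962 -0.3393]
```

Request:
{"name": "step_arm", "arguments": {
  "rows": [
    [0.55, [-15, -40, 0], [0, 0, 0]],
    [0.55, [-30, -80, 0], [0, 0, 0]],
    [0.55, [-45, -120, 0], [0, 0, 0]],
    [0.55, [-60, -160, -10], [0, 0, 0]],
    [0.55, [-75, -200, -30], [0, 0, 0]]
  ]
}}

```text
clock: 6.6
tool_pos: [0.4885, -0.1931, 0.2295]
orientation: [-180.0, 0.3, 172.9]
force: [1.4, -0.6, -0.6]
opening: 0.0394
gripper_force: 0.0
```

Request:
{"name": "step_arm", "arguments": {
  "rows": [
    [0.55, [0, 0, 0], [0, 0, 0]],
    [0.55, [0, 0, -40], [0, 0, 0]],
    [0.55, [0, 0, -80], [0, 0, 0]],
    [0.55, [0, 0, -120], [0, 0, 0]],
    [0.55, [0, 0, -150], [0, 0, 0]]
  ]
}}

```text
clock: 7.02
tool_pos: [0.4871, -0.1913, 0.0751]
orientation: [180.0, -0.1, 172.8]
force: [0.7, -0.2, -0.7]
opening: 0.0395
gripper_force: 0.0
```

Request:
{"name": "step_arm", "arguments": {
  "rows": [
    [0.55, [0, 0, 0], [0, 0, 0]],
    [0.65, [0, 0, 0], [0, 0, 0]],
    [0.75, [0, 0, 0], [0, 0, 0]],
    [0.85, [0, 0, 0], [0, 0, 0]],
    [0.9, [0, 0, 0], [0, 0, 0]]
  ]
}}

```text
clock: 7.43
tool_pos: [0.4904, -0.1907, 0.0796]
orientation: [-180.0, 0.2, 173.0]
force: [0.2, -1.5, 0.6]
opening: 0.0187
gripper_force: 0.9
```

Request:
{"name": "step_arm", "arguments": {
  "rows": [
    [0.95, [0, 0, 0], [0, 0, 0]],
    [1, [0, 0, 0], [0, 0, 0]],
    [1, [0, 0, 0], [0, 0, 0]],
    [1, [0, 0, 0], [0, 0, 0]],
    [1, [0, 0, 0], [0, 0, 0]]
  ]
}}

```text
clock: 7.85
tool_pos: [0.4903, -0.1906, 0.0791]
orientation: [-180.0, 0.2, 173.0]
force: [-1.4, -0.4, 8.8]
opening: 0.012
gripper_force: 30.0
```

Run:
```python
import numpy as np
# commanded shifts along reverse S, in mm & rad, caddy->bay: start heading -1.1deg in bay
t=np.radians(84.5);U=np.array([np.cos(t),np.sin(t)]);N=np.array([-U[1],U[0]])
from scipy.interpolate import CubicHermiteSpline as H
L=110.;h0=np.radians(-1.1)
s=H([0,L],[24.4+60*np.sin(-h0),0],[-np.tan(h0),0])
def g(d):
    th=np.arctan(-s(d,1)); p=np.array([-d,s(d)])-46*np.array([np.cos(th),np.sin(th)]); return p[0]*U+p[1]*N,th
p0,th0=g(0)
ds=[1.5,5,9.5,14.5]+list(np.arange(19.5,105,5))+[107,109,110,110]
P=[(*(g(d)[0]-p0),g(d)[1]-th0) for d in ds]
base=(0,0,0)
for i in range(0,len(P),5):
    print([[round(a-b,3 if k==2 else 1) for k,(a,b) in enumerate(zip(q,base))] for q in P[i:i+5]]); base=P[min(i+4,len(P)-1)]
```

```text
[[np.float64(0.7), np.float64(-1.6), np.float64(0.02)], [np.float64(2.5), np.float64(-5.2), np.float64(0.064)], [np.float64(4.8), np.float64(-9.8), np.float64(0.116)], [np.float64(7.3), np.float64(-14.8), np.float64(0.168)], [np.float64(9.8), np.float64(-19.7), np.float64(0.213)]]
[[np.float64(2.4), np.float64(-4.9), np.float64(0.039)], [np.float64(4.6), np.float64(-9.7), np.float64(0.071)], [np.float64(6.8), np.float64(-14.6), np.float64(0.097)], [np.float64(8.7), np.float64(-19.6), np.float64(0.118)], [np.float64(10.6), np.float64(-24.6), np.float64(0.133)]]
[[np.float64(1.7), np.float64(-5.0), np.float64(0.009)], [np.float64(3.1), np.float64(-10.1), np.float64(0.013)], [np.float64(4.3), np.float64(-15.3), np.float64(0.012)], [np.float64(5.3), np.float64(-20.5), np.float64(0.005)], [np.float64(5.9), np.float64(-25.8), np.float64(-0.007)]]
[[np.float64(0.3), np.float64(-5.3), np.float64(-0.018)], [np.float64(0.3), np.float64(-10.6), np.float64(-0.041)], [np.float64(-0.2), np.float64(-16.0), np.float64(-0.07)], [np.float64(-1.1), np.float64(-21.3), np.float64(-0.106)], [np.float64(-2.5), np.float64(-26.5), np.float64(-0.148)]]
[[np.float64(-2.0), np.float64(-5.2), np.float64(-0.048)], [np.float64(-4.5), np.float64(-10.2), np.float64(-0.103)], [np.float64(-6.0), np.float64(-12.6), np.float64(-0.133)], [np.float64(-7.3), np.float64(-14.5), np.float64(-0.158)], [np.float64(-7.9), np.float64(-15.5), np.float64(-0.171)]]
[[np.float64(0.0), np.float64(0.0), np.float64(0.0)]]
```

Request:
{"name": "step_arm", "arguments": {
  "rows": [
    [0.85, [0, 0, 0], [0, 0, 0]],
    [0.75, [0, 0, 0], [0, 0, 0]],
    [0.7, [0, 0, 0], [0, 0, 0]],
    [0.7, [-2, 0, -3], [0, 0, 0]],
    [0.7, [-5, 0, -6], [0, 0, 0]]
  ]
}}

```text
clock: 8.27
tool_pos: [0.4838, -0.1903, 0.0712]
orientation: [180.0, 0.0, 172.9]
force: [-1.0, 0.1, -0.3]
opening: 0.0256
gripper_force: 0.0
```

Request:
{"name": "step_arm", "arguments": {
  "rows": [
    [0.75, [0, 0, -1], [0, 0, 0]],
    [0.85, [0, 0, -1], [0, 0, 0]],
    [1, [0, 0, -1], [0, 0, 0]],
    [1, [0, 0, -1], [0, 0, 0]],
    [1, [0, 0, -1], [0, 0, 0]]
  ]
}}

```text
clock: 8.68
tool_pos: [0.4838, -0.1904, 0.0703]
orientation: [180.0, -0.0, 172.9]
force: [-0.3, 0.2, -1.2]
opening: 0.0123
gripper_force: 30.0
```

```bash
cat > look.py <<'E'
from h import *
import sys
np.set_printoptions(precision=4,suppress=True)
o=ctrl.get_obs();print(o['clock'],o['tool_pos'],o['orientation'],o['force'],o['moment'],o['gripper_force'])
n=sys.argv[1];im=snap('wrist',n);m=cv2.inRange(cv2.cvtColor(im,cv2.COLOR_BGR2HSV),(100,120,40),(125,255,255))
us=np.array([u for u in range(390,635,5) if m[:280,u].any()]);vs=[np.argmax(m[:,u]>0) for u in us]
P=ray(n,np.c_[us,vs],.056)[:,:2].astype(np.float32)
l=cv2.fitLine(P,cv2.DIST_HUBER,0,.001,.001).ravel();l=l*np.sign(l[1]);hd=np.arctan2(l[1],l[0]);c=np.array([.5378,.0927])
t=np.radians(84.5);U=np.array([np.cos(t),np.sin(t)]);N=np.array([-U[1],U[0]])
f=np.array([np.cos(hd),np.sin(hd)]);r=np.array([f[1],-f[0]])
# origin: rim left line + 55 right, longitudinal from grip (bar at x -106)
e=l[2:]+55e-3*r; e=e+f*((o['tool_pos'][:2]-e)@f+.106)
print('heading img',np.degrees(hd),'tool',o['orientation'][2]-90,'origin',e,'bay x,y',(e-c)@U*1000+30,(e-c)@N*1000,'rel',np.degrees(hd)-84.5)
E
python3 look.py w4
```

```text
8.6833 [ 0.4838 -0.1904  0.0703] [179.9981  -0.0231 172.942 ] [-0.2788  0.1912 -1.2473] [0.0674 0.0431 0.0725] 29.99977469444275
heading img 84.32188 tool 82.94198207842342 origin [ 0.4958 -0.0851] bay x,y -150.96086105382656 24.757510957657303 rel -0.17812347
```

Request:
{"name": "step_arm", "arguments": {
  "rows": [
    [1, [0.7, -1.6, 0], [0, 0, 0.02]],
    [1, [2.5, -5.2, 0], [0, 0, 0.064]],
    [1, [4.8, -9.8, 0], [0, 0, 0.116]],
    [1, [7.3, -14.8, 0], [0, 0, 0.168]],
    [1, [9.8, -19.7, 0], [0, 0, 0.213]]
  ]
}}

```text
clock: 9.15
tool_pos: [0.4937, -0.2102, 0.0702]
orientation: [180.0, -0.0, -174.7]
force: [0.5, 1.5, -2.5]
opening: 0.012
gripper_force: 30.0
```

Request:
{"name": "step_arm", "arguments": {
  "rows": [
    [1, [2.4, -4.9, 0], [0, 0, 0.039]],
    [1, [4.6, -9.7, 0], [0, 0, 0.071]],
    [1, [6.8, -14.6, 0], [0, 0, 0.097]],
    [1, [8.7, -19.6, 0], [0, 0, 0.118]],
    [1, [10.6, -24.6, 0], [0, 0, 0.133]]
  ]
}}

```text
clock: 9.57
tool_pos: [0.5044, -0.2348, 0.0702]
orientation: [180.0, -0.0, -167.1]
force: [0.4, 2.2, -1.8]
opening: 0.0123
gripper_force: 30.0
```

Request:
{"name": "step_arm", "arguments": {
  "rows": [
    [1, [1.7, -5, 0], [0, 0, 0.009]],
    [1, [3.1, -10.1, 0], [0, 0, 0.013]],
    [1, [4.3, -15.3, 0], [0, 0, 0.012]],
    [1, [5.3, -20.5, 0], [0, 0, 0.005]],
    [1, [5.9, -25.8, 0], [0, 0, -0.007]]
  ]
}}

```text
clock: 9.98
tool_pos: [0.5103, -0.261, 0.0703]
orientation: [180.0, -0.0, -167.7]
force: [1.0, 2.3, -4.2]
opening: 0.0121
gripper_force: 30.0
```

```bash
python3 look.py w5
```

```text
9.9833 [ 0.5103 -0.261   0.0703] [ 179.9945   -0.0011 -167.6883] [ 0.9804  2.322  -4.2353] [ 0.6567 -0.2622 -0.034 ] 29.98684912919998
heading img 103.31887 tool -257.68830065174745 origin [-0.2584 -0.334 ] bay x,y -471.06175717150137 751.6205071936424 rel 18.81887
```

Request:
{"name": "step_arm", "arguments": {
  "rows": [
    [1, [0.3, -5.3, 0], [0, 0, -0.018]],
    [1, [0.3, -10.6, 0], [0, 0, -0.041]],
    [1, [-0.2, -16, 0], [0, 0, -0.07]],
    [1, [-1.1, -21.3, 0], [0, 0, -0.106]],
    [1, [-2.5, -26.5, 0], [0, 0, -0.148]]
  ]
}}

```text
clock: 10.45
tool_pos: [0.5074, -0.2876, 0.0703]
orientation: [180.0, -0.0, -176.3]
force: [-1.1, 1.0, -2.2]
opening: 0.012
gripper_force: 30.0
```

Request:
{"name": "step_arm", "arguments": {
  "rows": [
    [1, [-2, -5.2, 0], [0, 0, -0.048]],
    [1, [-4.5, -10.2, 0], [0, 0, -0.103]],
    [1, [-6, -12.6, 0], [0, 0, -0.133]],
    [1, [-7.3, -14.5, 0], [0, 0, -0.158]],
    [1, [-7.9, -15.5, 0], [0, 0, -0.171]]
  ]
}}

```text
clock: 10.87
tool_pos: [0.4992, -0.303, 0.0703]
orientation: [-180.0, -0.0, 173.9]
force: [-1.2, 1.6, -2.7]
opening: 0.0122
gripper_force: 30.0
```

```bash
sed -i "s/np.arctan2(l\[1\],l\[0\])/np.arctan2(l[1],l[0])-.0175*0/" look.py; python3 look.py w6
```

```text
10.8667 [ 0.4992 -0.303   0.0703] [-179.9986   -0.0344  173.9338] [-1.2418  1.6377 -2.7012] [0.3143 0.2904 0.164 ] 30.042084753513336
heading img 86.47111 tool 83.93380561365018 origin [ 0.5081 -0.1973] bay x,y -261.54293270734917 1.79170684423574 rel 1.9711075
```

Request:
{"name": "step_arm", "arguments": {
  "rows": [
    [1, [0.1, 1.5, 0], [0, 0, 0]],
    [1, [0.5, 5, 0], [0, 0, 0]],
    [1, [1.1, 11, 0], [0, 0, 0]],
    [1, [1.7, 18, 0], [0, 0, 0]],
    [1, [2.4, 25, 0], [0, 0, 0]]
  ]
}}

```text
clock: 11.33
tool_pos: [0.5024, -0.2768, 0.0705]
orientation: [-180.0, 0.0, 174.1]
force: [-0.2, -1.1, -2.5]
opening: 0.0121
gripper_force: 30.0
```

Request:
{"name": "step_arm", "arguments": {
  "rows": [
    [1, [0.7, 8, 0], [0, 0, 0]],
    [1, [1.5, 16, 0], [0, 0, 0]],
    [1, [2.3, 24, 0], [0, 0, 0]],
    [1, [3.1, 32, 0], [0, 0, 0]],
    [1, [3.9, 40, 0], [0, 0, 0]]
  ]
}}

```text
clock: 11.75
tool_pos: [0.5064, -0.2365, 0.0705]
orientation: [180.0, 0.0, 174.1]
force: [0.0, -1.5, -2.4]
opening: 0.0123
gripper_force: 30.0
```

Request:
{"name": "step_arm", "arguments": {
  "rows": [
    [1, [0.8, 8, 0], [0, 0, 0]],
    [1, [1.5, 16, 0], [0, 0, 0]],
    [1, [2.1, 22, 0], [0, 0, 0]],
    [1, [2.4, 25, 0], [0, 0, 0]],
    [1, [2.4, 25, 0], [0, 0, 0]]
  ]
}}

```text
clock: 12.17
tool_pos: [0.5086, -0.2116, 0.0703]
orientation: [180.0, 0.0, 174.1]
force: [0.9, 0.7, -2.5]
opening: 0.012
gripper_force: 30.0
```

Request:
{"name": "step_arm", "arguments": {
  "rows": [
    [0.9, [0, 0, 0], [0, 0, 0]],
    [0.75, [0, 0, 0], [0, 0, 0]],
    [0.65, [0, 0, 0], [0, 0, 0]],
    [0.6, [0, 0, 0], [0, 0, 0]],
    [0.6, [0, 0, 0], [0, 0, 0]]
  ]
}}

```text
clock: 12.58
tool_pos: [0.5086, -0.2129, 0.0706]
orientation: [-180.0, 0.0, 174.1]
force: [0.6, 0.6, 0.2]
opening: 0.0324
gripper_force: 0.0
```

Request:
{"name": "step_arm", "arguments": {
  "rows": [
    [0.6, [0, 0, 10], [0, 0, 0]],
    [0.6, [0, 0, 40], [0, 0, 0]],
    [0.6, [0, 0, 80], [0, 0, 0]],
    [0.6, [0, 0, 120], [0, 0, 0]],
    [0.6, [0, 0, 150], [0, 0, 0]]
  ]
}}

```text
clock: 13.0
tool_pos: [0.509, -0.213, 0.2249]
orientation: [-180.0, 0.2, 174.1]
force: [0.5, -0.2, -0.1]
opening: 0.0349
gripper_force: 0.0
```

Request:
{"name": "step_arm", "arguments": {
  "rows": [
    [0.6, [12, 35, 20], [0, 0, 0]],
    [0.6, [24, 75, 30], [0, 0, 0]],
    [0.6, [36, 115, 30], [0, 0, 0]],
    [0.6, [48, 150, 30], [0, 0, 0]],
    [0.6, [60, 185, 30], [0, 0, 0]]
  ]
}}

```text
clock: 13.42
tool_pos: [0.5688, -0.0258, 0.2522]
orientation: [180.0, 0.1, 174.1]
force: [1.2, -0.7, 0.3]
opening: 0.035
gripper_force: 0.0
```

Request:
{"name": "step_arm", "arguments": {
  "rows": [
    [0.6, [0, 10, 0], [0, 0, 0]],
    [0.6, [0, 10, 0], [0, 0, 0]],
    [0.6, [0, 10, 0], [0, 0, 0]],
    [0.6, [0, 10, 0], [0, 0, 0]],
    [0.6, [0, 10, 0], [0, 0, 0]]
  ]
}}

```text
clock: 13.83
tool_pos: [0.5682, -0.0186, 0.2508]
orientation: [-180.0, 0.0, 174.0]
force: [-0.0, 0.3, -0.1]
opening: 0.035
gripper_force: 0.0
```

Run:
```python
from h import *
np.set_printoptions(precision=4,suppress=True)
o=ctrl.get_obs();print(o['clock'],o['tool_pos'],o['orientation'])
im=snap('wrist','w7');h=cv2.cvtColor(im,cv2.COLOR_BGR2HSV)
y=cv2.inRange(h,(18,100,60),(34,255,255));y[260:]=0
n,lab,st,ce=cv2.connectedComponentsWithStats(y);print('yellow',[list(s) for s in st[1:] if s[4]>40])
m=cv2.inRange(h,(100,120,40),(125,255,255))
for k in cv2.findContours(m,0,2)[0]:
  if cv2.contourArea(k)>50 : print('blue',cv2.boundingRect(k),cv2.contourArea(k))
```

```text
13.8333 [ 0.5682 -0.0186  0.2508] [-179.9976    0.0116  174.0232]
yellow [[np.int32(415), np.int32(99), np.int32(154), np.int32(105), np.int32(2768)], [np.int32(179), np.int32(144), np.int32(76), np.int32(74), np.int32(4377)], [np.int32(426), np.int32(248), np.int32(12), np.int32(12), np.int32(50)]]
blue (0, 229, 69, 98) 1053.5
blue (121, 102, 192, 119) 5057.0
```

View pics/w7.png

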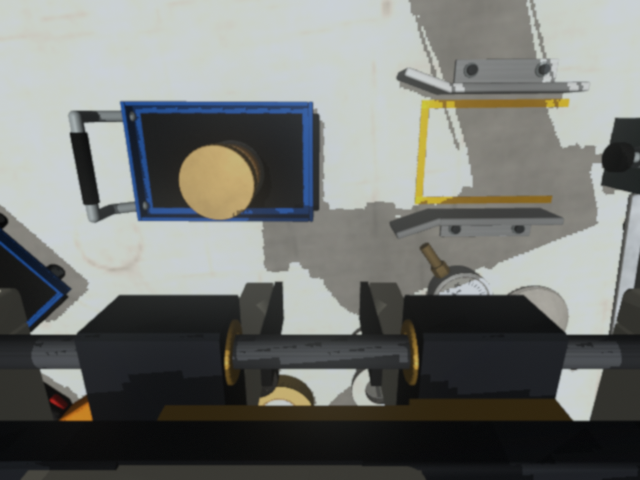

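The overview shows the caddy standing in front of the bay with rim (121,102)–(313,220), grip bar at (83,170) and the yellow U at (415–569, 99–204). The jar is upright and central. Fitting the edges.

```bash
cat > fit.py <<'E'
from h import *
import sys
np.set_printoptions(precision=4,suppress=True)
n=sys.argv[1];im=load(n)[0];h=cv2.cvtColor(im,cv2.COLOR_BGR2HSV)
y=cv2.inRange(h,(18,100,60),(34,255,255));m=cv2.inRange(h,(100,120,40),(125,255,255))
def F(q,z):
  l=cv2.fitLine(ray(n,q,z)[:,:2].astype(np.float32),cv2.DIST_HUBER,0,.001,.001).ravel();return l*(np.sign(l[1]) if abs(l[1])>.5 else 1)*np.r_[1,1,0,0]+np.r_[0,0,l[2:]]
A=lambda l:np.degrees(np.arctan2(l[1],l[0]))
col=lambda M,u0,u1,v0,v1,f:[(u,v0+f(np.nonzero(M[v0:v1,u])[0])) for u in range(u0,u1) if M[v0:v1,u].any()]
L=F(col(y,440,545,90,112,np.mean),0.);R=F(col(y,440,545,190,206,np.mean),0.)
t=np.radians((A(L)+A(R))/2);U=np.array([np.cos(t),np.sin(t)]);N=np.array([-U[1],U[0]])
off=lambda l:l[2:]@N
c0=(off(L)+off(R))/2; print('bay ang',A(L),A(R),'width',off(L)-off(R))
v=range(120,180);q=[(415+np.nonzero(y[i,410:440])[0].mean()-5,i) for i in v if y[i,410:440].any()];Mx=(ray(n,q,0.)[:,:2]@U).mean()
a=F(col(m,150,300,90,150,np.min),.056);b=F(col(m,150,300,190,230,np.max),.056)
fr=ray(n,[(m.shape[1]-1-np.argmax(m[i,::-1]),i) for i in range(125,205)],.056)[:,:2]
print('rim ang',A(a),A(b))
hd=np.radians((A(a)+A(b))/2);f=np.array([np.cos(hd),np.sin(hd)]);nn=np.array([-f[1],f[0]])
w=a[2:]@nn-b[2:]@nn
fx=np.median(fr@f);org=f*(fx-.085)+nn*(a[2:]@nn+b[2:]@nn)/2
print('width',w,'org',org,'bay x',(org@U-Mx)*1000+30,'y',(org@N-c0)*1000,'rel',np.degrees(hd-t),'U',U)
bar=org-.106*f;print('bar',bar)
E
python3 fit.py w3; python3 fit.py w7
```

```text
bay ang 83.64448406949187 83.76939458390444 width 0.1000892706227881
bay ang 84.53636331205163 84.7985604443133 width 0.1004675702088994
rim ang 84.03598402586688 84.05886522426997
width 0.10700169313067559 org [ 0.52   -0.1062] bay x -170.11184116977756 y -0.5956748171358495 rel -0.6200372531140308 U [0.0929 0.9957]
bar [ 0.509  -0.2116]Traceback (most recent call last):
  File "fit.py", line 14, in <module>
    v=range(120,180);q=[(415+np.nonzero(y[i,410:440])[0].mean()-5,i) for i in v if y[i,410:440].any()];Mx=(ray(n,q,0.)[:,:2]@U).mean()
                                                                                                           ~~~^^^^^^^^
  File "h.py", line 9, in ray
    d=(R.T@np.linalg.inv(K)@np.c_[uv,np.ones(len(uv))].T).T; c=-R.T@t
       ~~~~~~~~~~~~~~~~~~~~^~~~~~~~~~~~~~~~~~~~~~~~~~~~~
ValueError: matmul: Input operand 1 has a mismatch in its core dimension 0, with gufunc signature (n?,k),(k,m?)->(n?,m?) (size 1 is different from 3)
```

Request:
{"name": "step_arm", "arguments": {
  "rows": [
    [0.6, [-12, -39, 0], [0, 0, 0]],
    [0.6, [-24, -78, 0], [0, 0, 0]],
    [0.6, [-36, -117, 0], [0, 0, 0]],
    [0.6, [-48, -156, 0], [0, 0, 0]],
    [0.6, [-56, -184, 0], [0, 0, 0]]
  ]
}}

```text
clock: 14.3
tool_pos: [0.5107, -0.2047, 0.2508]
orientation: [-180.0, 0.0, 174.0]
force: [0.6, -0.8, -0.7]
opening: 0.035
gripper_force: 0.0
```

Request:
{"name": "step_arm", "arguments": {
  "rows": [
    [0.6, [-3, -9, -30], [0, 0, 0]],
    [0.6, [-3, -9, -65], [0, 0, 0]],
    [0.6, [-3, -9, -100], [0, 0, 0]],
    [0.6, [-3, -9, -120], [0, 0, 0]],
    [0.6, [-3, -9, -120], [0, 0, 0]]
  ]
}}

```text
clock: 14.72
tool_pos: [0.5058, -0.2111, 0.126]
orientation: [180.0, -0.4, 173.9]
force: [-1.2, -0.0, -0.1]
opening: 0.0353
gripper_force: 0.0
```

Request:
{"name": "step_arm", "arguments": {
  "rows": [
    [0.6, [1, -0.5, -20], [0, 0, 0]],
    [0.6, [1, -0.5, -40], [0, 0, 0]],
    [0.6, [1, -0.5, -56], [0, 0, 0]],
    [0.6, [1, -0.5, -56], [0, 0, 0]],
    [0.6, [1, -0.5, -56], [0, 0, 0]]
  ]
}}

```text
clock: 15.13
tool_pos: [0.5108, -0.2116, 0.0753]
orientation: [-180.0, -0.0, 174.1]
force: [0.2, -1.5, 0.3]
opening: 0.035
gripper_force: 0.0
```

Request:
{"name": "step_arm", "arguments": {
  "rows": [
    [0.6, [0, 0, 0], [0, 0, 0]],
    [0.6, [0, 0, 0], [0, 0, 0]],
    [0.65, [0, 0, 0], [0, 0, 0]],
    [0.7, [0, 0, 0], [0, 0, 0]],
    [0.75, [0, 0, 0], [0, 0, 0]]
  ]
}}

```text
clock: 15.55
tool_pos: [0.5108, -0.211, 0.075]
orientation: [180.0, 0.1, 174.1]
force: [1.3, -0.4, -0.8]
opening: 0.0249
gripper_force: 0.0
```

Request:
{"name": "step_arm", "arguments": {
  "rows": [
    [0.75, [-1, -0.5, -4], [0, 0, 0]],
    [0.75, [-2, -0.5, -4], [0, 0, 0]],
    [0.85, [-2, -0.5, -4], [0, 0, 0]],
    [0.95, [-2, -0.5, -4], [0, 0, 0]],
    [1, [-2, -0.5, -4], [0, 0, 0]]
  ]
}}

```text
clock: 15.97
tool_pos: [0.5083, -0.2115, 0.0703]
orientation: [-180.0, -0.0, 174.1]
force: [-0.0, -1.3, -1.6]
opening: 0.0119
gripper_force: 30.0
```

Request:
{"name": "step_arm", "arguments": {
  "rows": [
    [1, [0, 0, 0], [0, 0, 0]],
    [1, [0, 0, 0], [0, 0, 0]],
    [1, [0, 0, 0], [0, 0, 0]],
    [1, [0, 0, 0], [0, 0, 0]],
    [1, [0, 0, 0], [0, 0, 0]]
  ]
}}

```text
clock: 16.38
tool_pos: [0.5084, -0.2115, 0.0703]
orientation: [180.0, -0.0, 174.1]
force: [-0.9, -0.5, -0.6]
opening: 0.012
gripper_force: 30.0
```

Request:
{"name": "step_arm", "arguments": {
  "rows": [
    [1, [0.2, 1.5, 0], [0, 0, 0.001]],
    [1, [0.6, 5, 0], [0, 0, 0.002]],
    [1, [1.2, 11, 0], [0, 0, 0.003]],
    [1, [1.9, 18, 0], [0, 0, 0.004]],
    [1, [2.6, 25, 0], [0, 0, 0.005]]
  ]
}}

```text
clock: 16.8
tool_pos: [0.5112, -0.1858, 0.0704]
orientation: [-180.0, 0.0, 174.4]
force: [0.2, -2.6, -1.3]
opening: 0.0123
gripper_force: 30.0
```

Request:
{"name": "step_arm", "arguments": {
  "rows": [
    [1, [0.8, 8, 0], [0, 0, 0.001]],
    [1, [1.6, 16, 0], [0, 0, 0.002]],
    [1, [2.3, 23, 0], [0, 0, 0.003]],
    [1, [2.8, 28, 0], [0, 0, 0.004]],
    [1, [3.2, 32, 0], [0, 0, 0.005]]
  ]
}}

```text
clock: 17.22
tool_pos: [0.5146, -0.1536, 0.0704]
orientation: [180.0, 0.0, 174.7]
force: [0.5, -2.0, -2.6]
opening: 0.012
gripper_force: 30.0
```

```bash
python3 look.py w8
```

```text
17.2167 [ 0.5146 -0.1536  0.0704] [179.9926   0.0173 174.7049] [ 0.526 -1.991 -2.584] [-0.6181 -0.2283 -0.1484] 30.01372218132019
heading img 85.92922 tool 84.70493261265142 origin [ 0.525 -0.048] bay x,y -111.31748301670893 -0.7353974765742441 rel 1.4292221
```

Request:
{"name": "step_arm", "arguments": {
  "rows": [
    [1, [0.6, 6, 0], [0, 0, 0]],
    [1, [1.2, 13, 0], [0, 0, 0]],
    [1, [1.9, 20, 0], [0, 0, 0]],
    [1, [2.5, 27, 0], [0, 0, 0]],
    [1, [3.2, 34, 0], [0, 0, 0]]
  ]
}}

```text
clock: 17.68
tool_pos: [0.5176, -0.1199, 0.0704]
orientation: [-180.0, 0.0, 174.7]
force: [0.1, -2.6, -2.4]
opening: 0.0125
gripper_force: 30.0
```

Request:
{"name": "step_arm", "arguments": {
  "rows": [
    [1, [0.6, 6, 0], [0, 0, 0]],
    [1, [1.1, 12, 0], [0, 0, 0]],
    [1, [1.6, 17, 0], [0, 0, 0]],
    [1, [2.1, 22, 0], [0, 0, 0]],
    [1, [2.4, 26, 0], [0, 0, 0]]
  ]
}}

```text
clock: 18.1
tool_pos: [0.52, -0.0939, 0.0704]
orientation: [180.0, 0.0, 174.7]
force: [1.5, -1.5, -2.1]
opening: 0.0116
gripper_force: 30.0
```

Request:
{"name": "step_arm", "arguments": {
  "rows": [
    [1, [0.4, 4, 0], [0, 0, 0]],
    [1, [0.8, 8, 0], [0, 0, 0]],
    [1, [1.1, 12, 0], [0, 0, 0]],
    [1, [1.5, 16, 0], [0, 0, 0]],
    [1, [1.9, 20, 0], [0, 0, 0]]
  ]
}}

```text
clock: 18.52
tool_pos: [0.5218, -0.0742, 0.0704]
orientation: [-180.0, -0.0, 174.7]
force: [-0.1, -1.9, -1.3]
opening: 0.0121
gripper_force: 30.0
```

```bash
python3 look.py w9
python3 - <<'E'
from h import *
# guide top profile on the left of rim, three columns
g=cv2.cvtColor(load('w9')[0],cv2.COLOR_BGR2GRAY)
for u in(560,600,630): print(u,list(map(int,g[80:200:2,u])))
E
```

```text
18.5167 [ 0.5218 -0.0742  0.0704] [-179.9989   -0.0006  174.653 ] [-0.076  -1.902  -1.3239] [-0.7146 -0.1487 -0.0959] 30.011360943317413
heading img 85.65804 tool 84.65298036526161 origin [0.5321 0.0313] bay x,y -31.648046817081408 -0.2193573551382159 rel 1.1580429
560 [129, 128, 128, 129, 129, 128, 129, 129, 129, 129, 129, 127, 126, 126, 125, 124, 123, 124, 123, 119, 109, 81, 69, 66, 65, 63, 76, 125, 136, 131, 127, 127, 169, 192, 192, 191, 177, 167, 167, 167, 172, 195, 198, 197, 198, 198, 197, 154, 52, 37, 35, 57, 73, 73, 68, 65, 70, 70, 49, 29]
600 [122, 121, 121, 121, 120, 121, 122, 121, 121, 119, 119, 119, 118, 117, 116, 116, 117, 119, 119, 113, 63, 54, 53, 54, 59, 59, 56, 52, 52, 53, 52, 53, 51, 52, 75, 115, 118, 117, 118, 118, 119, 119, 106, 98, 96, 95, 95, 91, 47, 29, 26, 47, 68, 69, 67, 58, 66, 67, 47, 25]
630 [118, 117, 118, 118, 119, 118, 118, 119, 120, 120, 119, 119, 117, 117, 116, 116, 115, 115, 116, 117, 117, 117, 120, 154, 177, 184, 185, 185, 186, 185, 171, 142, 86, 50, 48, 49, 48, 49, 49, 73, 117, 120, 114, 97, 95, 94, 94, 88, 47, 24, 22, 43, 67, 68, 67, 50, 53, 52, 32, 21]
```

Request:
{"name": "step_arm", "arguments": {
  "rows": [
    [1, [0.4, 4, 0], [0, 0, 0]],
    [1, [0.8, 8, 0], [0, 0, 0]],
    [1, [1.1, 12, 0], [0, 0, 0]],
    [1, [1.5, 16, 0], [0, 0, 0]],
    [1, [1.9, 20, 0], [0, 0, 0]]
  ]
}}

```text
clock: 18.98
tool_pos: [0.5237, -0.0541, 0.0704]
orientation: [-180.0, -0.0, 174.7]
force: [0.5, -2.1, -1.2]
opening: 0.0121
gripper_force: 30.0
```

Request:
{"name": "step_arm", "arguments": {
  "rows": [
    [1, [0.4, 4, 0], [0, 0, 0]],
    [1, [0.8, 8, 0], [0, 0, 0]],
    [1, [1.1, 12, 0], [0, 0, 0]],
    [1, [1.5, 16, 0], [0, 0, 0]],
    [1, [1.9, 20, 0], [0, 0, 0]]
  ]
}}

```text
clock: 19.4
tool_pos: [0.5256, -0.0341, 0.0704]
orientation: [-180.0, -0.0, 174.7]
force: [0.4, -1.8, -1.3]
opening: 0.0118
gripper_force: 30.0
```

```bash
python3 look.py w10
```

```text
19.4 [ 0.5256 -0.0341  0.0704] [-179.9986   -0.0041  174.6616] [ 0.4044 -1.7957 -1.2581] [-0.6865 -0.1712 -0.0523] 30.01090496778488
heading img 85.699715 tool 84.66160092946521 origin [0.5358 0.0714] bay x,y 8.62646240458523 -0.04298403402737796 rel 1.1997147
```

Request:
{"name": "step_arm", "arguments": {
  "rows": [
    [1, [0.4, 4, 0], [0, 0, 0]],
    [1, [0.8, 8, 0], [0, 0, 0]],
    [1, [1.1, 12, 0], [0, 0, 0]],
    [1, [1.5, 16, 0], [0, 0, 0]],
    [1, [1.9, 20, 0], [0, 0, 0]]
  ]
}}

```text
clock: 19.87
tool_pos: [0.5275, -0.0142, 0.0704]
orientation: [-180.0, -0.0, 174.7]
force: [1.0, -1.6, -1.0]
opening: 0.0116
gripper_force: 30.0
```

Request:
{"name": "step_arm", "arguments": {
  "rows": [
    [1, [0.4, 4, 0], [0, 0, 0]],
    [1, [0.8, 8, 0], [0, 0, 0]],
    [1, [1.1, 12, 0], [0, 0, 0]],
    [1, [1.5, 16, 0], [0, 0, 0]],
    [1, [1.9, 20, 0], [0, 0, 0]]
  ]
}}

```text
clock: 20.28
tool_pos: [0.5295, 0.0059, 0.0704]
orientation: [-180.0, 0.0, 174.7]
force: [0.2, -2.0, -1.8]
opening: 0.0119
gripper_force: 30.0
```

Request:
{"name": "step_arm", "arguments": {
  "rows": [
    [1, [0.3, 3, 0], [0, 0, 0]],
    [1, [0.6, 6, 0], [0, 0, 0]],
    [1, [0.9, 9, 0], [0, 0, 0]],
    [1, [1.1, 12, 0], [0, 0, 0]],
    [1, [1.4, 15, 0], [0, 0, 0]]
  ]
}}

```text
clock: 20.7
tool_pos: [0.5308, 0.0207, 0.0704]
orientation: [180.0, 0.0, 174.7]
force: [1.1, -2.1, -1.0]
opening: 0.012
gripper_force: 30.0
```

```bash
python3 look.py w11
```

```text
20.7 [0.5308 0.0207 0.0704] [179.9981   0.0011 174.6542] [ 1.1019 -2.1271 -1.0379] [-0.6657 -0.1577 -0.023 ] 30.009326934814453
heading img 85.7075 tool 84.65417066605897 origin [0.541  0.1263] bay x,y 63.73130736834441 -0.01057894525117491 rel 1.2074966
```

Request:
{"name": "step_arm", "arguments": {
  "rows": [
    [1, [0.3, 3, 0], [0, 0, 0]],
    [1, [0.5, 6, 0], [0, 0, 0]],
    [1, [0.8, 9, 0], [0, 0, 0]],
    [1, [1.1, 12, 0], [0, 0, 0]],
    [1, [1.3, 14, 0], [0, 0, 0]]
  ]
}}

```text
clock: 21.17
tool_pos: [0.5321, 0.0349, 0.0704]
orientation: [180.0, -0.0, 174.7]
force: [0.4, -1.7, -1.5]
opening: 0.0119
gripper_force: 30.0
```

Run:
```python
from h import *
for n,r in(('w3',(560,640,130,190)),('w7',(580,640,130,190))):
  g=cv2.cvtColor(load(n)[0],cv2.COLOR_BGR2GRAY);u0,u1,v0,v1=r
  m=(g[v0:v1,u0:u1]<35).astype(np.uint8);k,l,s,c=cv2.connectedComponentsWithStats(m);i=1+np.argmax(s[1:,4]);s=s[i];print(s)
  P=ray(n,[(s[0]+u0,s[1]+v0+s[3]/2)],.046)[0];U=np.array([.0935,.9956]);print(P,((P[:2]-[.5378,.0927])@U)*1000+30)
```

```text
[  22   17   50   43 1144]
[0.55939391 0.25394669 0.046     ] 192.55623189542766
[ 23  12  31  31 776]
[0.55340843 0.25266036 0.046     ] 190.71592163489447
```

Request:
{"name": "step_arm", "arguments": {
  "rows": [
    [1, [0.2, 2, 0], [0, 0, 0]],
    [1, [0.4, 4, 0], [0, 0, 0]],
    [1, [0.6, 6, 0], [0, 0, 0]],
    [1, [0.7, 8, 0], [0, 0, 0]],
    [1, [0.9, 10, 0], [0, 0, 0]]
  ]
}}

```text
clock: 21.58
tool_pos: [0.533, 0.0447, 0.0704]
orientation: [180.0, 0.0, 174.7]
force: [-0.2, -1.6, -2.1]
opening: 0.0122
gripper_force: 30.0
```

Request:
{"name": "step_arm", "arguments": {
  "rows": [
    [1, [0.1, 0.8, 0], [0, 0, 0]],
    [1, [0.1, 1.6, 0], [0, 0, 0]],
    [1, [0.2, 2.4, 0], [0, 0, 0]],
    [1, [0.3, 3.2, 0], [0, 0, 0]],
    [1, [0.4, 4, 0], [0, 0, 0]]
  ]
}}

```text
clock: 22.0
tool_pos: [0.5334, 0.0485, 0.0704]
orientation: [-180.0, -0.0, 174.7]
force: [0.5, -1.9, -1.6]
opening: 0.0118
gripper_force: 30.0
```

Request:
{"name": "step_arm", "arguments": {
  "rows": [
    [1, [0, 0.5, 0], [0, 0, 0]],
    [1, [0.1, 1, 0], [0, 0, 0]],
    [1, [0.1, 1.5, 0], [0, 0, 0]],
    [1, [0.2, 2, 0], [0, 0, 0]],
    [1, [0.2, 2.5, 0], [0, 0, 0]]
  ]
}}

```text
clock: 22.42
tool_pos: [0.5336, 0.051, 0.0704]
orientation: [180.0, 0.0, 174.7]
force: [0.9, -1.2, -1.5]
opening: 0.012
gripper_force: 30.0
```

x ≈ 94 and no contact yet, so I'll creep on.

Request:
{"name": "step_arm", "arguments": {
  "rows": [
    [1, [0, 0.5, 0], [0, 0, 0]],
    [1, [0.1, 1, 0], [0, 0, 0]],
    [1, [0.1, 1.5, 0], [0, 0, 0]],
    [1, [0.2, 2, 0], [0, 0, 0]],
    [1, [0.2, 2.5, 0], [0, 0, 0]]
  ]
}}

```text
clock: 22.83
tool_pos: [0.5338, 0.0536, 0.0704]
orientation: [180.0, 0.0, 174.7]
force: [0.3, -1.9, -1.8]
opening: 0.0121
gripper_force: 30.0
```

Request:
{"name": "step_arm", "arguments": {
  "rows": [
    [1, [0, 0.4, 0], [0, 0, 0]],
    [1, [0.1, 0.8, 0], [0, 0, 0]],
    [1, [0.1, 1.2, 0], [0, 0, 0]],
    [1, [0.2, 1.6, 0], [0, 0, 0]],
    [1, [0.2, 2, 0], [0, 0, 0]]
  ]
}}

```text
clock: 23.25
tool_pos: [0.534, 0.0555, 0.0704]
orientation: [-180.0, -0.0, 174.7]
force: [1.3, -1.3, -1.7]
opening: 0.0116
gripper_force: 30.0
```

Request:
{"name": "step_arm", "arguments": {
  "rows": [
    [1, [0, 0.4, 0], [0, 0, 0]],
    [1, [0.1, 0.8, 0], [0, 0, 0]],
    [1, [0.1, 1.2, 0], [0, 0, 0]],
    [1, [0.2, 1.6, 0], [0, 0, 0]],
    [1, [0.2, 2, 0], [0, 0, 0]]
  ]
}}

```text
clock: 23.67
tool_pos: [0.5342, 0.0575, 0.0704]
orientation: [-180.0, -0.0, 174.7]
force: [0.9, -1.8, -2.0]
opening: 0.0122
gripper_force: 30.0
```

Request:
{"name": "step_arm", "arguments": {
  "rows": [
    [1, [0, 0.4, 0], [0, 0, 0]],
    [1, [0.1, 0.8, 0], [0, 0, 0]],
    [1, [0.1, 1.2, 0], [0, 0, 0]],
    [1, [0.2, 1.6, 0], [0, 0, 0]],
    [1, [0.2, 2, 0], [0, 0, 0]]
  ]
}}

```text
clock: 24.08
tool_pos: [0.5344, 0.0595, 0.0704]
orientation: [-180.0, -0.0, 174.7]
force: [0.6, -0.7, -1.6]
opening: 0.0119
gripper_force: 30.0
```

Request:
{"name": "step_arm", "arguments": {
  "rows": [
    [1, [0, 0.4, 0], [0, 0, 0]],
    [1, [0.1, 0.8, 0], [0, 0, 0]],
    [1, [0.1, 1.2, 0], [0, 0, 0]],
    [1, [0.2, 1.6, 0], [0, 0, 0]],
    [1, [0.2, 2, 0], [0, 0, 0]]
  ]
}}

```text
clock: 24.5
tool_pos: [0.5346, 0.0615, 0.0704]
orientation: [-180.0, -0.0, 174.7]
force: [1.2, -1.5, -0.9]
opening: 0.0121
gripper_force: 30.0
```

Request:
{"name": "step_arm", "arguments": {
  "rows": [
    [1, [0, 0.4, 0], [0, 0, 0]],
    [1, [0.1, 0.8, 0], [0, 0, 0]],
    [1, [0.1, 1.2, 0], [0, 0, 0]],
    [1, [0.2, 1.6, 0], [0, 0, 0]],
    [1, [0.2, 2, 0], [0, 0, 0]]
  ]
}}

```text
clock: 24.92
tool_pos: [0.5341, 0.0617, 0.0704]
orientation: [-179.8, -0.1, 174.7]
force: [1.2, -12.9, 0.4]
opening: 0.0119
gripper_force: 30.0
```

Request:
{"name": "step_arm", "arguments": {
  "rows": [
    [1, [0, -0.2, 0], [0, 0, 0]],
    [1, [0, -0.4, 0], [0, 0, 0]],
    [1, [0, -0.4, 0], [0, 0, 0]],
    [1, [0, -0.4, 0], [0, 0, 0]],
    [1, [0, -0.4, 0], [0, 0, 0]]
  ]
}}

```text
clock: 25.33
tool_pos: [0.5341, 0.0617, 0.0704]
orientation: [-179.9, -0.1, 174.6]
force: [0.9, -9.4, 0.5]
opening: 0.0123
gripper_force: 30.0
```

Request:
{"name": "step_arm", "arguments": {
  "rows": [
    [1, [0, 0, 0], [0, 0, 0]],
    [1, [0, 0, 0], [0, 0, 0]],
    [1, [0, 0, 0], [0, 0, 0]],
    [1, [0, 0, 0], [0, 0, 0]],
    [1, [0, 0, 0], [0, 0, 0]]
  ]
}}

```text
clock: 25.75
tool_pos: [0.5341, 0.0617, 0.0703]
orientation: [-179.9, -0.1, 174.6]
force: [0.4, -9.0, 0.1]
opening: 0.0121
gripper_force: 30.0
```

Request:
{"name": "step_arm", "arguments": {
  "rows": [
    [1, [0, 0, 0], [0, 0, 0]],
    [1, [0, 0, 0], [0, 0, 0]],
    [1, [0, 0, 0], [0, 0, 0]],
    [1, [0, 0, 0], [0, 0, 0]],
    [1, [0, 0, 0], [0, 0, 0]]
  ]
}}

```text
clock: 26.17
tool_pos: [0.5341, 0.0617, 0.0703]
orientation: [-179.9, -0.1, 174.6]
force: [0.6, -8.3, 0.1]
opening: 0.0118
gripper_force: 30.0
```

Request:
{"name": "step_arm", "arguments": {
  "rows": [
    [1, [0, 0, 0], [0, 0, 0]],
    [1, [0, 0, 0], [0, 0, 0]],
    [1, [0, 0, 0], [0, 0, 0]],
    [1, [0, 0, 0], [0, 0, 0]],
    [1, [0, 0, 0], [0, 0, 0]]
  ]
}}

```text
clock: 26.58
tool_pos: [0.5341, 0.0616, 0.0703]
orientation: [-179.9, -0.1, 174.6]
force: [-0.2, -7.2, -0.8]
opening: 0.012
gripper_force: 30.0
```

```bash
python3 look.py w12
```

```text
26.5833 [0.5341 0.0616 0.0703] [-179.8825   -0.0802  174.6419] [-0.204  -7.1982 -0.8224] [-3.1622 -0.1769 -0.1418] 30.020365118980408
heading img 85.547966 tool 84.64190052955126 origin [0.5447 0.1671] bay x,y 104.75807960980916 0.29403877954646435 rel 1.047966
```

Request:
{"name": "step_arm", "arguments": {
  "rows": [
    [1, [0, -0.4, 0], [0, 0, 0]],
    [1, [-0.1, -0.8, 0], [0, 0, 0]],
    [1, [-0.1, -0.8, 0], [0, 0, 0]],
    [1, [-0.1, -0.8, 0], [0, 0, 0]],
    [1, [-0.1, -0.8, 0], [0, 0, 0]]
  ]
}}

```text
clock: 27.05
tool_pos: [0.5342, 0.0616, 0.0703]
orientation: [-179.9, -0.1, 174.6]
force: [-0.0, -6.3, -1.0]
opening: 0.012
gripper_force: 30.0
```

Request:
{"name": "step_arm", "arguments": {
  "rows": [
    [0.9, [0, 0, 0], [0, 0, 0]],
    [0.8, [0, 0, 0], [0, 0, 0]],
    [0.7, [0, 0, 0], [0, 0, 0]],
    [0.6, [0, 0, 0], [0, 0, 0]],
    [0.6, [0, 0, 0], [0, 0, 0]]
  ]
}}

```text
clock: 27.47
tool_pos: [0.5352, 0.0629, 0.0707]
orientation: [180.0, 0.1, 174.7]
force: [-0.5, 0.2, -0.2]
opening: 0.0316
gripper_force: 0.0
```

Request:
{"name": "step_arm", "arguments": {
  "rows": [
    [0.6, [0, 0, 0], [0, 0, 0]],
    [0.6, [0, 0, 5], [0, 0, 0]],
    [0.6, [0, 0, 20], [0, 0, 0]],
    [0.6, [0, 0, 45], [0, 0, 0]],
    [0.6, [0, 0, 75], [0, 0, 0]]
  ]
}}

```text
clock: 27.88
tool_pos: [0.5337, 0.062, 0.1452]
orientation: [-179.9, -0.2, 174.7]
force: [1.4, 1.1, 0.7]
opening: 0.0351
gripper_force: 0.0
```

Request:
{"name": "step_arm", "arguments": {
  "rows": [
    [0.6, [0, 0, 30], [0, 0, 0]],
    [0.6, [0, 0, 65], [0, 0, 0]],
    [0.6, [10, 0, 100], [0, 0, 0]],
    [0.6, [25, 0, 105], [0, 0, 0]],
    [0.6, [40, 0, 105], [0, 0, 0]]
  ]
}}

```text
clock: 28.3
tool_pos: [0.5766, 0.0629, 0.255]
orientation: [179.8, 0.4, 174.7]
force: [1.0, -0.2, -0.2]
opening: 0.0351
gripper_force: 0.0
```

Run:
```python
from h import *
np.set_printoptions(precision=4,suppress=True)
o=ctrl.get_obs();print(o['clock'],o['tool_pos'],o['force'])
n='w13';im=snap('wrist',n);h=cv2.cvtColor(im,cv2.COLOR_BGR2HSV);m=cv2.inRange(h,(100,120,40),(125,255,255));m[275:]=0
k=max(cv2.findContours(m,0,2)[0],key=cv2.contourArea)[:,0]
print('px',cv2.boundingRect(k));r=cv2.minAreaRect(ray(n,k,.056)[:,:2].astype(np.float32)*1000);print(r)
t=np.radians(84.65);U=np.array([np.cos(t),np.sin(t)]);N=np.array([-U[1],U[0]]);d=np.array(r[0])/1000-[.5378,.0927];print('bay',d@U*1000+30,d@N*1000)
y=cv2.inRange(h,(14,60,110),(30,200,255));y[275:]=0;c=max(cv2.findContours(y,0,2)[0],key=cv2.contourArea);print('lid',cv2.fitEllipse(c),ray(n,[cv2.fitEllipse(c)[0]],.106))
```

```text
28.3 [0.5766 0.0629 0.255 ] [ 0.9613 -0.2345 -0.2384]
px (336, 98, 192, 119)
((545.7564086914062, 168.12269592285156), (170.41627502441406, 108.3624038696289), 84.23727416992188)
bay 105.83598428093791 -0.8893748798755093
lid ((450.7667541503906, 172.72561645507812), (56.08565139770508, 79.57371520996094), 58.17146682739258) [[0.5507 0.1727 0.106 ]]
```

```bash
python3 -c "
from plant import ctrl
print(ctrl.close_job())"
```

```text
the job is handed in; nothing more can be done
None
```

The caddy is parked in the bay and the job is handed in at 28 s, with no verdict returned: it sits about 106 mm inside the mouth, 1 mm off the middle line, jar in place. It was held against the buffer at roughly 7–9 N for over a second (13 N on first contact) and then released; castor angles were never measured, only inferred from the last, near-straight 275 mm roll.

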